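Give three canisters back their own lids

ROBOT

A 6-joint arm with a two-finger parallel gripper is mounted at the origin on a cart in front of the work surface, level with it; the furniture and walls round the work are solid. World frame = base frame: x ahead of the robot, y to its left, z up, the work surface at z = 0. Lengths are in mm, angles in rad, forces in N, time in s.
With the tool pointing down it reaches from about 350 to 875 mm from the base axis. Payload 4.2 kg.
Tool frame: the origin (TCP) lies at the very end of the fingers, on their centre line; the grasp point (between the pads) lies 19 mm behind it (arm.tcp_to_grasp is the x of the grasp point in the tool frame, in mm); x points along the fingers, z is the direction in which the jaws open and shut, and the axes are right-handed (so a half turn about x gives the same grasp; the last joint's range is limited). The gripper opens to 85 mm and grips with 20 to 120 N. Pads are 22 mm wide; open, the fingers measure 114 mm over their backs; the gripper's body (76 mm by 85 mm) begins 54 mm behind the grasp point. The pads swing forward as they close: fully open they stand 13 mm farther back than shut.
Start: joints at [1.428, 0.385, 0.008, 0, -1.194, -0.259], TCP at [244.389, 575.216, 231.312] pointing down, gripper open.
Joint ranges: [-3.14, 3.14], [-1.21, 2.06], [-1.07, 1.41], [-3.16, 2.05], [-2.99, -0.16], [-3.1, 3.1]. Speed limits (rad/s): [2.79, 2.79, 3.14, 3.14, 3.14, 3.14].

INTERFACE

Orientations are given as a unit quaternion [x, y, z, w].
In Python, from bench import status, get_image, job, arm gives the robot as it stands.
- The arm moves only by the tool apply_moves, never from a script. Its argument "targets" is text: rows parted by semicolons, each of 5 numbers parted by spaces: the shift along the tool's x, y, z in mm, then the turn about the tool's x in degrees, then the gripper's target within -1 to 1 (shut at 1, half-way at 0, fully open at -1). In form: dx dy dz spin hand; .... A call has 1 to 10 rows; each row is the pose to reach, as a shift and turn from the pose commanded when the call began, along the tool's axes at that moment; what a row does not reach only later rows make up. A row lasts 1/12 s, in which the tool goes at most 41.7 mm and 7.16 degrees, less where a joint would pass 70% of its speed; a pose out of reach is approached as far as the arm can. A call with a gripper value outside its range is refused whole. The fingers move at their own pace and stop on an object; the grip force is fixed at half the most. Time passes only in rows, so rows that repeat a pose let the fingers close. It gives the time, the measured TCP pose, the force and the opening at its end, in the units of the state.
- status.read_state(): the state, without advancing time (a new reading comes with each control period).
- get_image(name): name is "side" or "top" or "wrist"; returns a dict with "img" (400x640x3 uint8, red, green, blue), "mtx" (3x3 intrinsics, pixels), "world_from_camera" (4x4, takes a point from camera to world coordinates). Camera axes: x right, y down, z forward; pixel columns grow to the right and rows downward; lengths in mm; the calibration is good to about 2 mm. A picture is of the moment at which its call begins. There is no depth.
- job.job_done(): hands the job in, once; it reports no verdict.
The state is a dict: "clock": time; "joints": joint angles; "joint_vel": joint speeds; "joint_efforts": joint torques, N m; "position": TCP position; "ee_rot": TCP orientation; "contact_force": force on the tool from outside, world axes, zero at the start; "wrist_torque": the same for the moment, N m; "gripper_width": finger opening in mm.
Only numpy, scipy, OpenCV 4.12 (cv2) and the standard library are available. Lean on these libraries where they do the work, as an engineer would, in place of code of your own. Each camera call takes 0.05 s, during which the arm holds its last target.

TASK

After washing up, the wooden lids of the three white canisters have been put back on the wrong ones. Give each canister its own lid (round, square, oblong), seated fully home on the rim; set a lid that has to wait on the clean white plate, never on the bar top. Set the lids down gently, since stoneware chips, and leave the canisters, the pepper shaker and the coffee scoop standing where they are.

Things in the scene. Friction and masses are not known exactly. Their poses are not given: they have to be found in the camera images.
- lid_round: Round wooden lid: board 104 mm across, 10 thick. Origin: centre of the board's underside, z up. Knob on top, 28 mm across, 10 to 50 mm above the origin (full width 19 to 44). Below, a tapered cork plug, 14 mm deep, 88 mm across at the board, 78 mm at its foot. 0.08-0.17 kg. Home: origin at rim height. Start: lies on the square canister, plug foot on its rim (14 mm too high).
- lid_square: Square wooden lid: board 80 x 80 mm (along x, y), 10 thick. Origin: centre of the board's underside, z up. Knob on top, 28 mm across, 10 to 50 mm above the origin (full width 19 to 44). Below, a tapered cork plug, 14 mm deep, 64 x 64 mm at the board, 54 x 54 at its foot. 0.08-0.17 kg. Home: origin at rim height. Start: lies on the oblong canister, plug foot on its rim (14 mm too high).
- lid_oblong: Oblong wooden lid: board 56 mm (x) by 128 mm (y), 10 thick. Origin: centre of the board's underside, z up. Knob on top, 28 mm across, 10 to 50 mm above the origin (full width 19 to 44). Below, a tapered cork plug, 14 mm deep, 40 x 112 mm at the board, 30 x 102 at its foot. 0.08-0.17 kg. Home: origin at rim height. Start: lies on the round canister, plug foot on its rim (14 mm too high).
- can_round: Round stoneware canister, white, empty, with walls 6 mm thick; loose, 0.7 kg. Origin: centre of its underside; z up. 104 mm in diameter, rim 120 mm above the origin, mouth 92 mm across.
- can_square: Square stoneware canister, white, empty, with walls 6 mm thick; loose, 0.7 kg. Origin: centre of its underside; z up. 80 x 80 mm (sides along its x and y, rounded corners), rim 105 mm above the origin, mouth 68 x 68 mm.
- can_oblong: Oblong stoneware canister, white, empty, with walls 6 mm thick; loose, 0.7 kg. Origin: centre of its underside; z up. 56 mm (its x) by 128 mm (its y), rounded corners, rim 90 mm above the origin, mouth 44 x 116 mm.
- plate: clean white plate, 150 mm in diameter, 16 mm high at its rim, empty, loose; a lid stood on its middle has its plug 8 to 13 mm above the bar. Origin: centre of its underside.
- pepper: white pepper shaker, 44 mm in diameter, 90 mm high, standing between the things; a bystander to be left alone. Origin: centre of its underside.
- scoop: small steel coffee scoop, 48 x 99 mm and 32 mm high, standing on its bowl; a bystander to be left alone. Origin: under its middle, on the bar.

How it is judged:
By the outcome, as a careful person would: the job done as asked, in the order asked, and still so for the second after the job is handed in, with the robot touching nothing.
It also fails if it takes over 96 s, if anything falls off the work surface, if the arm or the gripper's body presses on something with over 40 N, if the wrist force passes 120 N, or if a joint passes its speed limit or range.

## Working session

There is one attempt and no reset: what is moved stays moved. The work goes in short steps, Python scripts to look and compute and a tool call to move; the robot and the scene stay as the last step left them, time stands still between calls to the robot, and variables do not carry over. Pictures are saved under pics/ and viewed, and the job is handed in when it is done.

Besides the shell and the picture viewer there is one more tool, called after "Call:" in YAML: its name, and indented under it one key for each argument. apply_moves: Moves the arm, as the interface text tells. Its arguments: {"type":"object","properties":{"targets":{"type":"string"}},"required":["targets"]}

```bash
mkdir -p pics; ls; python3 - <<'E'
from bench import status,get_image,arm
import cv2
print(status.read_state()); print([a for a in dir(arm) if a[0]!='_'])
for n in ["side","top","wrist"]:
    d=get_image(n); cv2.imwrite(f"pics/{n}0.png",d["img"][:,:,::-1]); print(n,d["mtx"].round(1).tolist(),d["world_from_camera"].round(3).tolist())
E
```

```text
pics
{'clock': 0.0, 'joints': array([ 1.42758552e+00,  3.85527340e-01,  6.63374551e-03, -5.00706028e-04,
       -1.19398516e+00, -2.58598524e-01]), 'joint_vel': array([ 0.00093743,  0.00035352, -0.0006602 ,  0.00075438,  0.00121194,
       -0.00053757]), 'joint_efforts': array([ 3.42716123e-05, -3.92289233e+01,  1.88409340e+01,  4.18656081e+00,
       -4.58882569e-03,  6.72280663e-06]), 'position': array([244.18282822, 574.69654608, 230.24205737]), 'ee_rot': array([-0.58914428, -0.38967028,  0.59036945, -0.39055091]), 'contact_force': array([-0.02982859, -0.44035454,  1.14530832]), 'wrist_torque': array([ 0.00967692, -0.01209901, -0.0478142 ]), 'gripper_width': 85.60322792305229}
['IKError', 'tcp_to_grasp']
side [[498.2, 0.0, 317.1], [0.0, 498.2, 202.0], [0.0, 0.0, 1.0]] [[-0.999, 0.038, -0.016, 569.105], [0.041, 0.84, -0.541, 543.801], [-0.007, -0.541, -0.841, 972.486], [0.0, 0.0, 0.0, 1.0]]
top [[447.9, 0.0, 320.8], [0.0, 447.9, 201.4], [0.0, 0.0, 1.0]] [[0.011, -0.982, 0.19, 360.725], [-1.0, -0.009, 0.009, -5.857], [-0.007, -0.19, -0.982, 1023.055], [0.0, 0.0, 0.0, 1.0]]
wrist [[352.3, 0.0, 320.1], [0.0, 352.3, 205.8], [0.0, 0.0, 1.0]] [[-0.391, -0.87, -0.3, 321.498], [-0.92, 0.371, 0.124, 541.082], [0.003, 0.325, -0.946, 372.843], [0.0, 0.0, 0.0, 1.0]]
```

View pics/top0.png

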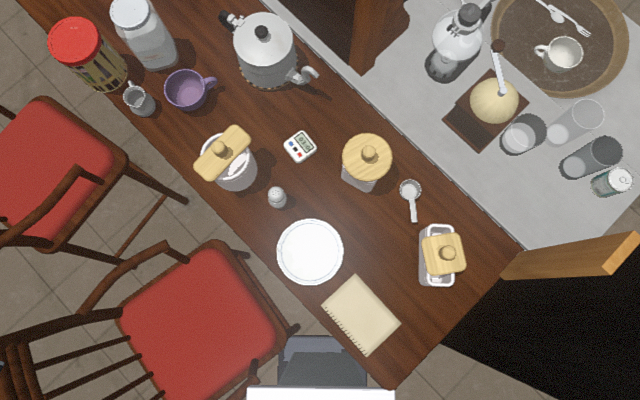

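View pics/side0.png

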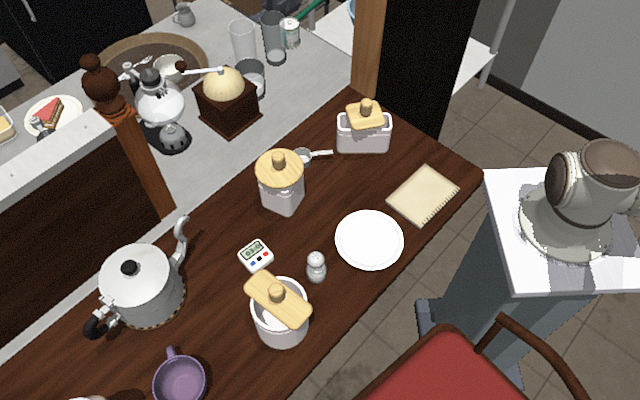

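View pics/wrist0.png

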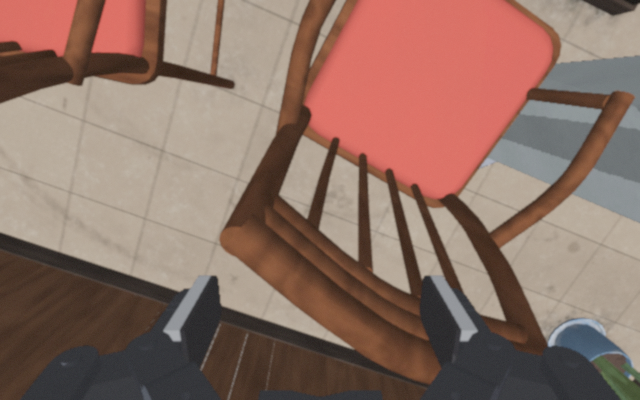

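```bash
python3 - <<'E'
import cv2,numpy as np
a=cv2.imread("pics/top0.png"); s=cv2.imread("pics/side0.png")
def c(im,x,y,w,h,k): return cv2.resize(im[y:y+h,x:x+w],None,fx=k,fy=k,interpolation=cv2.INTER_CUBIC)
cv2.imwrite("pics/t_crop.png",c(a,185,110,300,190,2.6)); cv2.imwrite("pics/s_crop.png",c(s,230,85,240,280,2.1))
E
```

```text
(no output)
```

View pics/t_crop.png

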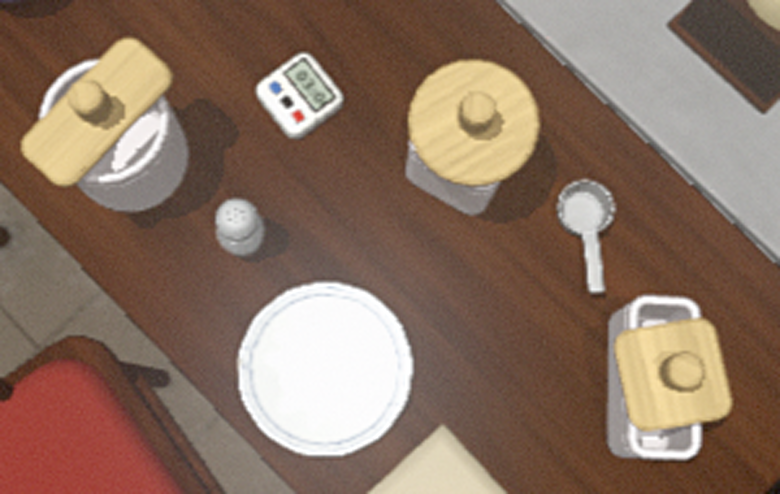

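View pics/s_crop.png

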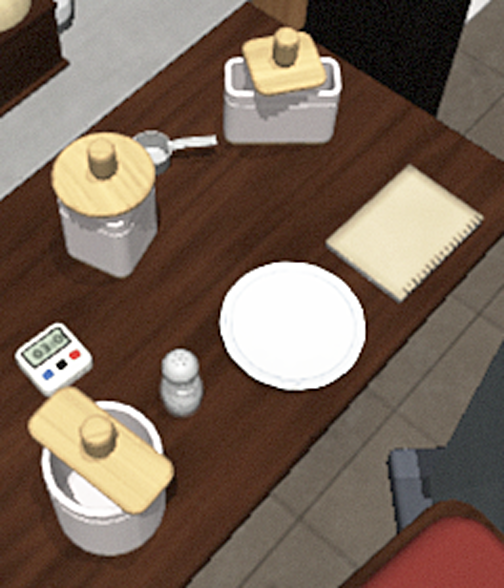

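```bash
cat > h.py <<'E'
import cv2,numpy as np
from bench import status,get_image
def plane(d,uv,z):
    uv=np.atleast_2d(np.array(uv,float)); M=d["world_from_camera"]
    r=(np.linalg.inv(d["mtx"])@np.c_[uv,np.ones(len(uv))].T).T@M[:3,:3].T
    o=M[:3,3]; t=(z-o[2])/r[:,2]; return (o+r*t[:,None])[:,:2]
def proj(d,p):
    M=np.linalg.inv(d["world_from_camera"]); c=M[:3,:3]@np.array(p,float)+M[:3,3]; q=d["mtx"]@c; return q[:2]/q[2]
def blobs(m,amin):
    cs,_=cv2.findContours(m.astype(np.uint8),cv2.RETR_EXTERNAL,cv2.CHAIN_APPROX_NONE)
    return [c[:,0,:] for c in cs if cv2.contourArea(c)>amin]
def wood(im):
    h=cv2.cvtColor(im,cv2.COLOR_RGB2HSV); return (h[...,0]>14)&(h[...,0]<28)&(h[...,1]>70)&(h[...,2]>135)
def white(im,t=215):
    h=cv2.cvtColor(im,cv2.COLOR_RGB2HSV); return (h[...,1]<30)&(h[...,2]>t)
E
python3 - <<'E'
from h import *
for n in ["top","side"]:
    d=get_image(n); im=d["img"]
    m=cv2.morphologyEx(wood(im).astype(np.uint8),cv2.MORPH_CLOSE,np.ones((5,5)))
    o=im.copy()
    for b in blobs(m,500):
        c=b.mean(0); 
        if n=="top" and not(190<c[0]<470 and 110<c[1]<290): continue
        if n=="side" and not(230<c[0]<400 and 90<c[1]<330): continue
        cv2.polylines(o,[b],1,(0,0,255),1)
        print(n,c.round(1))
        for z,nm in [(129,'round'),(114,'sq'),(144,'obl')]:
            p=plane(d,b,z).astype(np.float32)
            r=cv2.minAreaRect(p); e=cv2.minEnclosingCircle(p)
            print("  ",nm,np.round(r[0],1),np.round(r[1],1),round(r[2],1),"circ",np.round(e[0],1),round(e[1],1),"hullarea",round(cv2.contourArea(cv2.convexHull(p))))
    w=white(im)
    for b in blobs(w,1500):
        p=plane(d,b,16).astype(np.float32); e=cv2.fitEllipse(p); print(" white",b.mean(0).round(),np.round(e[0],1),np.round(e[1],1))
    x,y,ww,hh=(185,110,300,190) if n=="top" else (230,85,240,280); k=2.6 if n=="top" else 2.1
    cv2.imwrite(f"pics/{n}_m.png",cv2.resize(o[y:y+hh,x:x+ww,::-1],None,fx=k,fy=k))
E
```

```text
top [443.6 253.7]
   round [ 430.6 -242.5] [78.3 80.3] 10.4 circ [ 431. -243.] 49.7 hullarea 6025
   sq [ 431.8 -246.5] [79.6 81.7] 10.4 circ [ 432.2 -247. ] 50.6 hullarea 6229
   obl [ 429.4 -238.5] [77. 79.] 10.4 circ [ 429.8 -239. ] 48.9 hullarea 5825
top [366.6 156.6]
   round [629.9 -91.7] [103.7 102.5] 44.3 circ [629.5 -92. ] 52.6 hullarea 8435
   sq [634.4 -93.2] [105.4 104.2] 44.3 circ [634.1 -93.5] 53.5 hullarea 8721
   obl [625.3 -90.3] [101.9 100.8] 44.3 circ [625.  -90.6] 51.7 hullarea 8155
top [221.3 152.5]
   round [635.7 209.3] [ 59.3 131.3] 48.7 circ [635.7 209.7] 67.1 hullarea 7451
   sq [640.3 212.9] [ 60.3 133.5] 48.7 circ [640.3 213.3] 68.2 hullarea 7703
   obl [631.1 205.7] [ 58.3 129.1] 48.7 circ [631.1 206. ] 66.0 hullarea 7203
 white [309. 252.] [441.6  27.3] [145.7 146.9]
side [277.9 298.7]
   round [632.7 202.5] [ 57.7 131. ] 48.8 circ [633.1 203.1] 66.9 hullarea 7302
   sq [633.8 196.4] [ 58.8 133.4] 48.8 circ [634.3 197. ] 68.1 hullarea 7564
   obl [631.5 208.5] [ 56.7 128.7] 48.8 circ [632.  209.1] 65.8 hullarea 7045
side [278.7 167.7]
   round [629.8 -89.5] [102.4 102.3] 87.4 circ [629.2 -89.3] 53.0 hullarea 8368
   sq [ 630.9 -100.8] [104.2 104.1] 87.4 circ [ 630.3 -100.6] 54.0 hullarea 8668
   obl [628.8 -78.2] [100.5 100.5] 87.4 circ [628.2 -78.1] 52.1 hullarea 8073
side [364.6 114.2]
   round [ 436.  -233.9] [79.8 91. ] 9.6 circ [ 436.6 -230.9] 51.3 hullarea 6467
   sq [ 433.6 -247.7] [81.2 92.6] 9.6 circ [ 434.3 -244.6] 52.2 hullarea 6699
   obl [ 438.4 -220. ] [78.4 89.4] 9.6 circ [ 439.  -217.1] 50.3 hullarea 6239
 white [131. 277.] [942.5  90.3] [141.6 143.5]
 white [369. 239.] [441.7  28.7] [147.1 148.4]
 white [519. 223.] [96.5 -9.9] [148.9 337.3]
 white [ 47. 136.] [1209.5 -295.8] [202.8 314.6]
```

View pics/top_m.png

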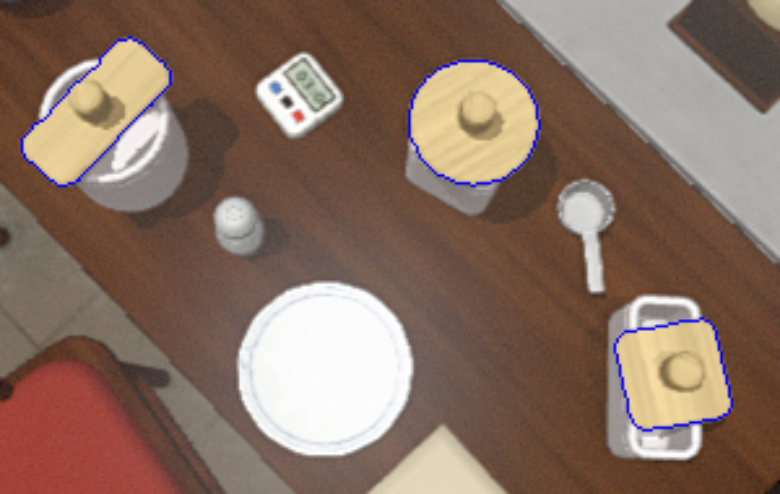

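View pics/side_m.png

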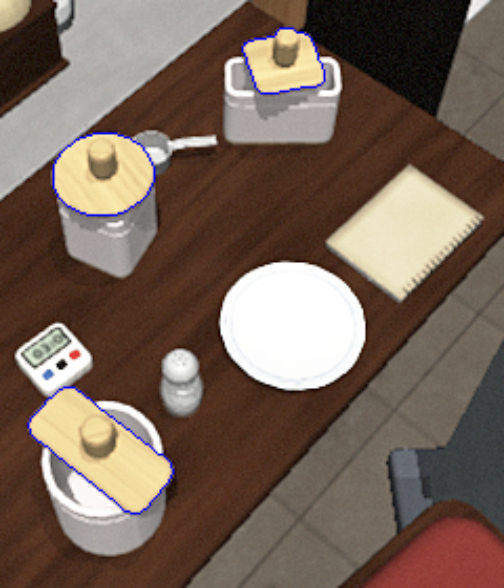

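```bash
cat > go.py <<'E'
import sys,numpy as np
from bench import status
from scipy.spatial.transform import Rotation as Ro
def info():
    s=status.read_state(); R=Ro.from_quat(s["ee_rot"]).as_matrix()
    z=R[:,2]; yaw=np.degrees(np.arctan2(z[1],z[0]))
    return s,R,yaw
if __name__=="__main__":
    s,R,yaw=info(); p=s["position"]
    print("t",round(s["clock"],2),"pos",p.round(1),"yaw(z)",round(yaw,2),"tiltx",R[:,0].round(3),"F",s["contact_force"].round(1),"w",round(s["gripper_width"],1),"j",s["joints"].round(2))
    z=np.array([np.cos(np.radians(yaw)),np.sin(np.radians(yaw)),0]);x=np.array([0,0,-1.]);y=np.cross(z,x)
    for a in sys.argv[1:]:
        t=np.array([float(v) for v in a.split(",")]); d=t[:3]-p
        print(a,"-> shift",np.round([d@x,d@y,d@z],1), "spin(for yaw)",[round(-(t[3]-yaw+k),1) for k in (0,180,-180)] if len(t)>3 else "")
E
python3 go.py 630,-91,232,90 630,-91,150
```

```text
t 0.25 pos [244.3 575.  230.8] yaw(z) -113.02 tiltx [-0.    -0.001 -1.   ] F [-1.1  0.5  0.5] w 85.7 j [ 1.43  0.39  0.01 -0.   -1.19 -0.26]
630,-91,232,90 -> shift [ -1.2 615.5 462.1] spin(for yaw) [np.float64(-203.0), np.float64(-383.0), np.float64(-23.0)]
630,-91,150 -> shift [ 80.8 615.5 462.1] spin(for yaw)
```

Call:
apply_moves:
  targets: "0 310 230 0 -1;0 310 230 0 -1;0 310 230 0 -1;0 310 230 0 -1;0 310 230 0 -1;0 310 230 0 -1;0 310 230 0 -1;0 310 230 0 -1;0 310 230 0 -1;0 310 230 0 -1"

```text
clock: 1.08
position: [441.0, 238.2, 231.4]
ee_rot: [-0.59, -0.389, 0.591, -0.389]
contact_force: [-0.5, 0.2, 0.4]
gripper_width: 85.3
```

```bash
python3 go.py 630,-91,220,-113
```

```text
t 1.08 pos [441.  238.2 231.4] yaw(z) -113.27 tiltx [-0.    -0.001 -1.   ] F [-0.5  0.2  0.4] w 85.3 j [ 0.82  0.17 -0.29  0.   -1.11  0.34]
630,-91,220,-113 -> shift [ 11.4 303.7 227.7] spin(for yaw) [np.float64(-0.3), np.float64(-180.3), np.float64(179.7)]
```

Call:
apply_moves:
  targets: "11 304 228 0 -1;11 304 228 0 -1;11 304 228 0 -1;11 304 228 0 -1;11 304 228 0 -1;11 304 228 0 -1;11 304 228 0 -1;11 304 228 0 -1;11 304 228 0 -1;11 304 228 0 -1"

```text
clock: 1.92
position: [632.4, -91.4, 218.8]
ee_rot: [-0.59, -0.388, 0.591, -0.389]
contact_force: [-0.6, 0.4, 0.2]
gripper_width: 85.3
```

Call:
apply_moves:
  targets: "0 0 0 0 -1;0 0 0 0 -1;0 0 0 0 -1"

```text
clock: 2.17
position: [629.9, -85.3, 220.4]
ee_rot: [-0.589, -0.391, 0.59, -0.39]
contact_force: [0.2, 0.8, -0.9]
gripper_width: 85.0
```

```bash
python3 go.py 630,-91,136,-113
python3 - <<'E'
from h import *
for n in ("top","wrist"):
    d=get_image(n); cv2.imwrite(f"pics/{n}1.png",d["img"][:,:,::-1])
    print(n,[proj(d,(630,-91,z)).round(0).tolist() for z in (169,129)])
E
```

```text
t 2.17 pos [629.9 -85.3 220.4] yaw(z) -112.95 tiltx [-0.  0. -1.] F [ 0.2  0.8 -0.9] w 85.0 j [ 0.12  0.41  0.02 -0.   -1.18  1.05]
630,-91,136,-113 -> shift [84.4  2.3  5.2] spin(for yaw) [np.float64(0.0), np.float64(-180.0), np.float64(180.0)]
top [[368.0, 150.0], [366.0, 156.0]]
wrist [[327.0, 230.0], [326.0, 208.0]]
```

View pics/wrist1.png

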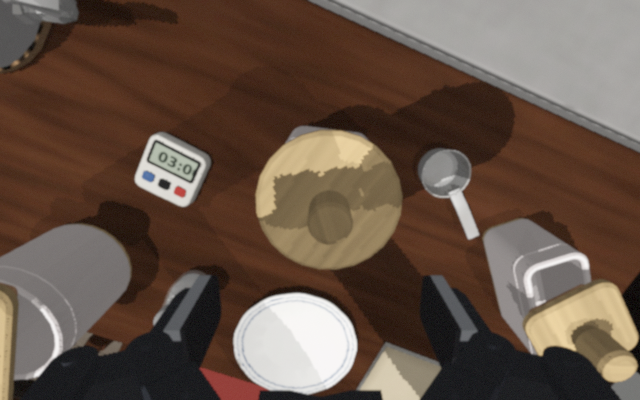

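Call:
apply_moves:
  targets: "20 2 5 0 -1;40 2 5 0 -1;55 2 5 0 -1;65 2 5 0 -1;74 2 5 0 -1;80 2 5 0 -1;84 2 5 0 -1;84 2 5 0 -1;84 2 5 0 -1"

```text
clock: 3.02
position: [630.6, -91.7, 136.8]
ee_rot: [0.59, 0.39, -0.589, 0.39]
contact_force: [-0.2, 0.0, 1.0]
gripper_width: 85.4
```

```bash
python3 go.py 630,-91,136,-113
python3 - <<'E'
from h import *
for n in ("side",):
    d=get_image(n); cv2.imwrite(f"pics/{n}2.png",cv2.resize(d["img"][60:300,180:460,::-1],None,fx=2.4,fy=2.4))
E
```

```text
t 3.02 pos [630.6 -91.7 136.8] yaw(z) -113.0 tiltx [ 0.001 -0.    -1.   ] F [-0.2  0.   1. ] w 85.4 j [ 0.11  0.48 -0.09  0.   -1.    1.06]
630,-91,136,-113 -> shift [ 0.8 -0.9 -0.4] spin(for yaw) [np.float64(-0.0), np.float64(-180.0), np.float64(180.0)]
```

View pics/side2.png

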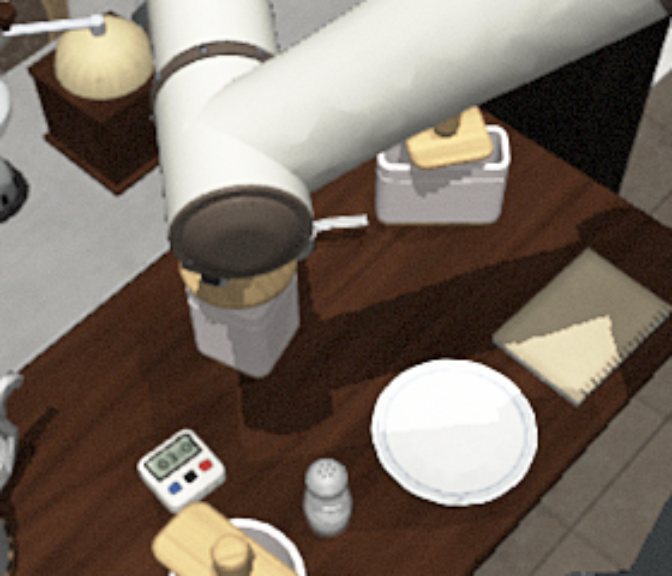

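Call:
apply_moves:
  targets: "0 0 0 0 0.2;0 0 0 0 0.6;0 0 0 0 1;0 0 0 0 1;0 0 0 0 1;0 0 0 0 1;0 0 0 0 1;0 0 0 0 1"

```text
clock: 3.73
position: [630.7, -91.9, 137.0]
ee_rot: [0.59, 0.39, -0.589, 0.391]
contact_force: [0.3, -0.4, 3.4]
gripper_width: 25.4
```

Call:
apply_moves:
  targets: "0 0 0 0 1;-2 0 0 0 1;-6 0 0 0 1;-14 0 0 0 1;-26 0 0 0 1;-40 0 0 0 1;-55 0 0 0 1;-65 0 0 0 1;-70 0 0 0 1;-70 0 0 0 1"

```text
clock: 4.57
position: [630.8, -91.8, 207.7]
ee_rot: [0.59, 0.39, -0.589, 0.391]
contact_force: [0.9, -0.1, -1.1]
gripper_width: 25.7
```

```bash
python3 go.py 441.6,28,206,-113
python3 - <<'E'
from h import *
for n in ("side","top"):
    d=get_image(n); cv2.imwrite(f"pics/{n}3.png",d["img"][:,:,::-1])
E
```

```text
t 4.57 pos [630.8 -91.8 207.7] yaw(z) -113.02 tiltx [ 0.002  0.    -1.   ] F [ 0.9 -0.1 -1.1] w 25.7 j [ 0.11  0.42  0.    0.   -1.15  1.06]
441.6,28,206,-113 -> shift [   1.7 -221.   -36.3] spin(for yaw) [np.float64(-0.0), np.float64(-180.0), np.float64(180.0)]
```

View pics/side3.png

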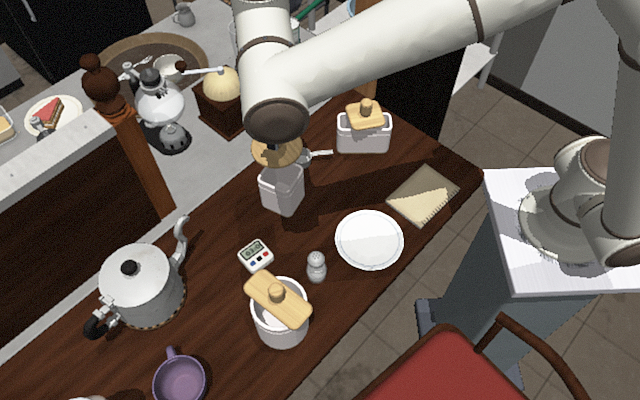

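View pics/top3.png

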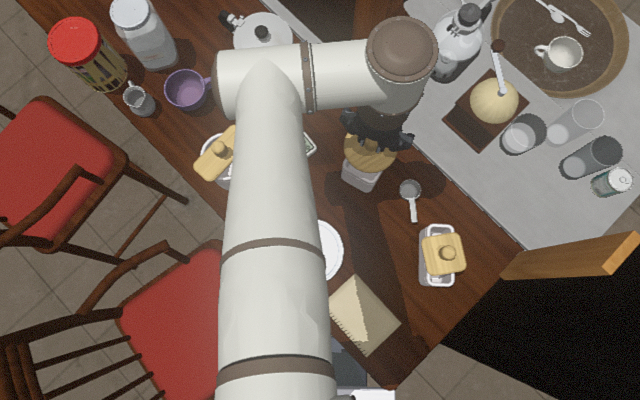

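Call:
apply_moves:
  targets: "0 -15 -2 0 1;0 -40 -6 0 1;0 -70 -12 0 1;0 -100 -17 0 1;0 -130 -21 0 1;0 -160 -26 0 1;0 -185 -30 0 1;2 -205 -34 0 1;2 -217 -36 0 1;2 -221 -36 0 1"

```text
clock: 5.5
position: [439.3, 28.2, 203.9]
ee_rot: [-0.589, -0.391, 0.59, -0.39]
contact_force: [-0.3, -0.1, -1.2]
gripper_width: 25.5
```

Call:
apply_moves:
  targets: "20 0 0 0 1;45 0 0 0 1;70 0 0 0 1;95 0 0 0 1;115 0 0 0 1;130 0 0 0 1;140 0 0 0 1;145 0 0 0 1;145 0 0 0 1;145 0 0 0 1"

```text
clock: 6.33
position: [441.6, 27.7, 59.3]
ee_rot: [-0.59, -0.39, 0.59, -0.39]
contact_force: [-0.2, 0.4, -2.3]
gripper_width: 25.5
```

```bash
python3 go.py 441.6,28,45,-113
python3 - <<'E'
from h import *
for n in ("side",):
    d=get_image(n); cv2.imwrite(f"pics/{n}4.png",cv2.resize(d["img"][120:320,230:480,::-1],None,fx=2.8,fy=2.8))
E
```

```text
t 6.33 pos [441.6  27.7  59.3] yaw(z) -113.02 tiltx [ 0. -0. -1.] F [-0.2  0.4 -2.3] w 25.5 j [ 0.43  0.3  -0.65  0.   -0.62  0.74]
441.6,28,45,-113 -> shift [14.3 -0.2 -0.3] spin(for yaw) [np.float64(-0.0), np.float64(-180.0), np.float64(180.0)]
```

View pics/side4.png

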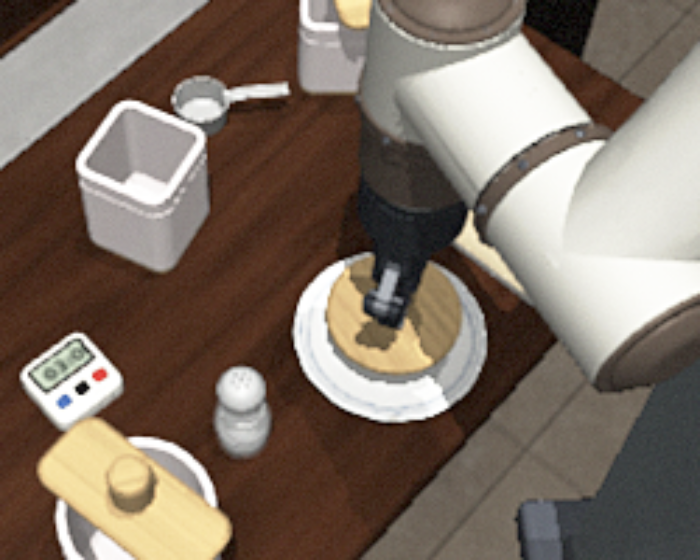

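Call:
apply_moves:
  targets: "3 0 0 0 1;5 0 0 0 1;7 0 0 0 1;9 0 0 0 1;11 0 0 0 1;12 0 0 0 1;13 0 0 0 1;13 0 0 0 1"

```text
clock: 7.05
position: [440.8, 27.7, 46.1]
ee_rot: [-0.59, -0.39, 0.59, -0.39]
contact_force: [0.7, 0.4, -2.5]
gripper_width: 25.6
```

Call:
apply_moves:
  targets: "1 0 0 0 1;1 0 0 0 1;2 0 0 0 1;2 0 0 0 1"

```text
clock: 7.38
position: [440.9, 27.7, 44.2]
ee_rot: [-0.59, -0.39, 0.59, -0.39]
contact_force: [0.1, -0.9, -1.8]
gripper_width: 25.4
```

Call:
apply_moves:
  targets: "1 0 0 0 1;1 0 0 0 1;2 0 0 0 1;2 0 0 0 1"

```text
clock: 7.72
position: [441.0, 27.7, 42.9]
ee_rot: [-0.59, -0.39, 0.59, -0.39]
contact_force: [-2.5, -0.3, 5.6]
gripper_width: 25.8
```

Call:
apply_moves:
  targets: "0.5 0 0 0 1;1 0 0 0 1;1 0 0 0 1"

```text
clock: 7.97
position: [441.0, 27.6, 42.7]
ee_rot: [0.59, 0.39, -0.59, 0.391]
contact_force: [-4.8, -1.7, 13.0]
gripper_width: 25.4
```

Call:
apply_moves:
  targets: "-1 0 0 0 1;-1 0 0 0 0.6;-1 0 0 0 0.2;-1 0 0 0 -0.2;-1 0 0 0 -0.6;-1 0 0 0 -1;-1 0 0 0 -1"

```text
clock: 8.55
position: [441.0, 27.8, 42.2]
ee_rot: [-0.59, -0.39, 0.59, -0.39]
contact_force: [0.6, -0.5, 1.0]
gripper_width: 80.3
```

Call:
apply_moves:
  targets: "-10 0 0 0 -1;-25 0 0 0 -1;-50 0 0 0 -1;-80 0 0 0 -1;-110 0 0 0 -1;-140 0 0 0 -1;-160 0 0 0 -1;-170 0 0 0 -1;-175 0 0 0 -1"

```text
clock: 9.3
position: [441.7, 28.0, 219.3]
ee_rot: [0.591, 0.39, -0.588, 0.391]
contact_force: [0.9, 0.9, 0.0]
gripper_width: 85.6
```

```bash
python3 go.py 432,-247,218,-113 432,-247,121
python3 - <<'E'
from h import *
for n in ("side","top"):
    d=get_image(n); im=d["img"]; cv2.imwrite(f"pics/{n}5.png",im[:,:,::-1])
d=get_image("side"); cv2.imwrite("pics/side5c.png",cv2.resize(d["img"][80:280,220:470,::-1],None,fx=3,fy=3))
E
```

```text
t 9.3 pos [441.7  28.  219.3] yaw(z) -113.01 tiltx [ 0.004  0.001 -1.   ] F [0.9 0.9 0. ] w 85.6 j [ 0.43  0.08 -0.43  0.   -1.05  0.74]
432,-247,218,-113 -> shift [  1.3  98.6 257. ] spin(for yaw) [np.float64(-0.0), np.float64(-180.0), np.float64(180.0)]
432,-247,121 -> shift [ 98.3  98.6 257. ] spin(for yaw)
```

View pics/side5c.png

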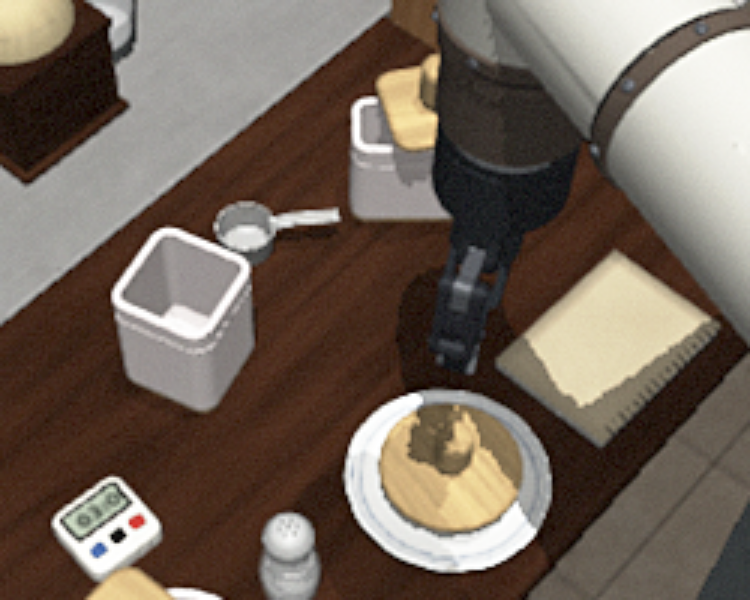

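View pics/top5.png

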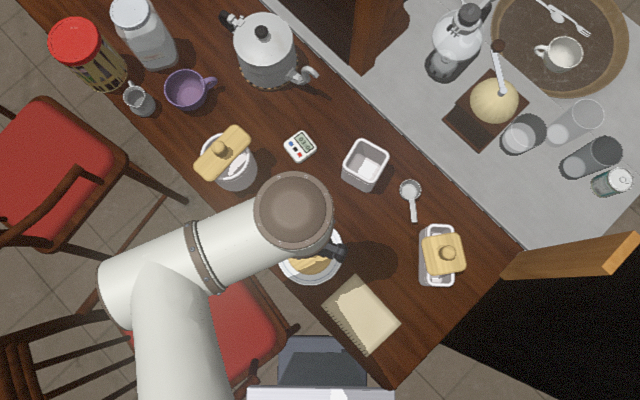

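```bash
python3 - <<'E'
from h import *
for n,box in (("top",(335,133,395,198)),("side",(250,150,310,220))):
    d=get_image(n); im=d["img"]
    x0,y0,x1,y1=box; c=im[y0:y1,x0:x1]; g=cv2.cvtColor(c,cv2.COLOR_RGB2GRAY)
    out=[]
    for t in (205,220,232):
        m=(g>t).astype(np.uint8); 
        bs=blobs(m,300)
        for b in bs:
            p=plane(d,b+np.array([x0,y0]),105).astype(np.float32); r=cv2.minAreaRect(p); print(n,t,np.round(r[0],1),np.round(r[1],1),round(r[2],1))
        out.append(cv2.resize(np.dstack([m*255]*3),None,fx=4,fy=4,interpolation=0))
    out.append(cv2.resize(c[:,:,::-1],None,fx=4,fy=4,interpolation=0)); cv2.imwrite(f"pics/q{n}.png",np.vstack([np.hstack(out[:2]),np.hstack(out[2:])]))
E
```

```text
top 205 [629.  -91.8] [78.6 78.5] 60.1
top 220 [628.9 -91.8] [77.2 77.4] 60.1
top 232 [629.3 -91.9] [76.1 76.2] 60.1
side 205 [629.1 -89.7] [80.6 80. ] 59.8
side 220 [629.2 -89.7] [79.9 78.9] 59.8
side 232 [629.2 -90.1] [79.2 78.3] 59.8
```

View pics/qtop.png

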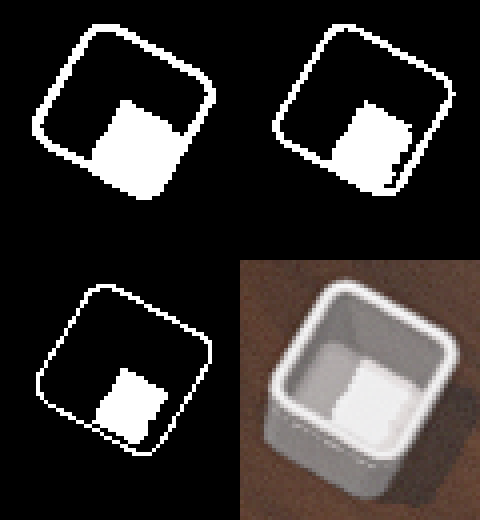

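View pics/qside.png

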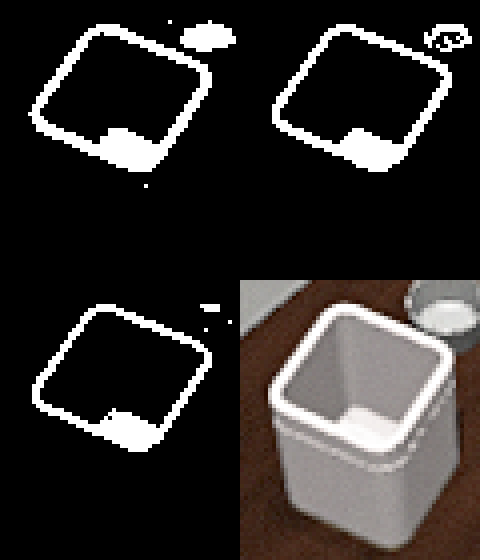

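Call:
apply_moves:
  targets: "0 12 30 0 -1;0 24 64 0 -1;1 38 98 0 -1;1 50 130 0 -1;1 62 162 0 -1;1 74 194 0 -1;1 85 222 0 -1;1 93 242 0 -1;1 98 255 0 -1;1 99 257 0 -1"

```text
clock: 10.38
position: [430.8, -249.4, 214.6]
ee_rot: [-0.59, -0.39, 0.591, -0.388]
contact_force: [0.1, -0.1, 0.5]
gripper_width: 85.3
```

Call:
apply_moves:
  targets: "0 0 0 0 -1;0 0 0 0 -1"

```text
clock: 10.55
position: [431.2, -247.1, 215.4]
ee_rot: [-0.589, -0.391, 0.59, -0.39]
contact_force: [-0.1, -0.9, -0.2]
gripper_width: 85.2
```

```bash
python3 go.py 432,-247,122,-113
python3 - <<'E'
from h import *
for n in ("wrist",):
    d=get_image(n); im=d["img"]; cv2.imwrite(f"pics/{n}6.png",im[:,:,::-1])
    print([proj(d,(432,-247,z)).round(0).tolist() for z in (154,114)])
    m=cv2.morphologyEx(wood(im).astype(np.uint8),cv2.MORPH_CLOSE,np.ones((5,5)))
    for b in blobs(m,1500):
        r=cv2.minAreaRect(plane(d,b,114).astype(np.float32)); print(b.mean(0).round(),r)
E
```

```text
t 10.55 pos [ 431.2 -247.1  215.4] yaw(z) -113.03 tiltx [-0.002  0.001 -1.   ] F [-0.1 -0.9 -0.2] w 85.2 j [-0.19  0.18 -0.32 -0.   -1.07  1.36]
432,-247,122,-113 -> shift [93.4  0.8 -0.4] spin(for yaw) [np.float64(-0.0), np.float64(-180.0), np.float64(180.0)]
[[317.0, 226.0], [318.0, 205.0]]
[ 72. 267.] ((458.8720397949219, -52.639854431152344), (75.84156036376953, 76.61935424804688), 51.340023040771484)
[326. 228.] ((408.82061767578125, -245.427490234375), (88.81800079345703, 44.707733154296875), 75.97657012939453)
```

View pics/wrist6.png

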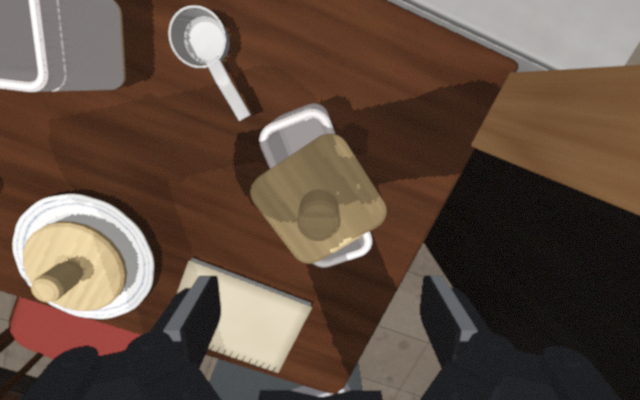

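Call:
apply_moves:
  targets: "20 1 0 0 -1;45 1 0 0 -1;62 1 0 0 -1;74 1 0 0 -1;83 1 0 0 -1;89 1 0 0 -1;93 1 0 0 -1;93 1 0 0 -1;93 1 0 0 -1"

```text
clock: 11.35
position: [432.9, -247.8, 123.8]
ee_rot: [0.59, 0.39, -0.589, 0.391]
contact_force: [0.1, 0.6, 0.7]
gripper_width: 85.7
```

Call:
apply_moves:
  targets: "0 0 0 0 0.2;0 0 0 0 0.6;0 0 0 0 1;0 0 0 0 1;0 0 0 0 1;0 0 0 0 1;0 0 0 0 1;0 0 0 0 1"

```text
clock: 12.02
position: [432.8, -247.9, 123.8]
ee_rot: [0.59, 0.39, -0.589, 0.39]
contact_force: [-0.0, 1.2, 4.6]
gripper_width: 25.5
```

Call:
apply_moves:
  targets: "0 0 0 0 1;-2 0 0 0 1;-6 0 0 0 1;-14 0 0 0 1;-26 0 0 0 1;-40 0 0 0 1;-55 0 0 0 1;-70 0 0 0 1;-80 0 0 0 1;-85 0 0 0 1"

```text
clock: 12.85
position: [433.0, -248.1, 210.0]
ee_rot: [0.59, 0.389, -0.589, 0.391]
contact_force: [-0.0, -0.8, -2.0]
gripper_width: 25.8
```

```bash
python3 go.py 629,-91,206,-153
python3 - <<'E'
from h import *
for n in ("side","top"):
    d=get_image(n); cv2.imwrite(f"pics/{n}7.png",cv2.resize(d["img"][80:300,280:500,::-1],None,fx=2.6,fy=2.6))
E
```

```text
t 12.85 pos [ 433.  -248.1  210. ] yaw(z) -113.02 tiltx [ 0.003 -0.001 -1.   ] F [-0.  -0.8 -2. ] w 25.8 j [-0.19  0.19 -0.33  0.   -1.05  1.36]
629,-91,206,-153 -> shift [   4.   119.  -221.2] spin(for yaw) [np.float64(40.0), np.float64(-140.0), np.float64(220.0)]
```

View pics/side7.png

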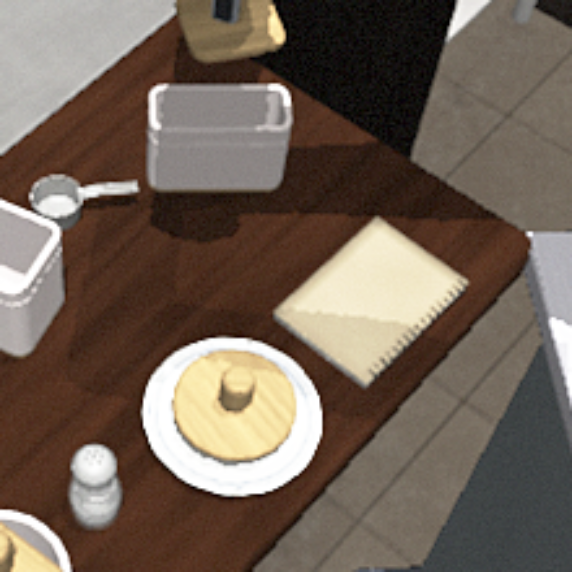

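View pics/top7.png

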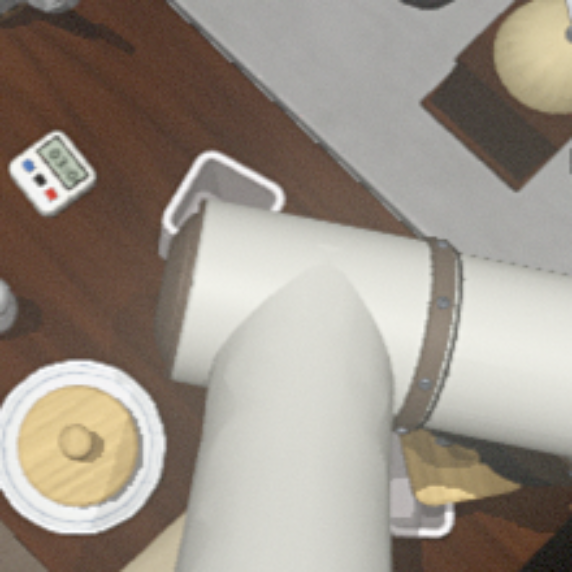

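Call:
apply_moves:
  targets: "0 8 -15 4 1;0 20 -36 8 1;0 34 -62 13 1;0 48 -90 18 1;0 63 -117 23 1;2 78 -145 28 1;4 93 -172 33 1;4 105 -195 37 1;4 114 -212 40 1;4 119 -221 40 1"

```text
clock: 13.78
position: [629.4, -89.3, 202.1]
ee_rot: [-0.687, -0.165, 0.688, -0.165]
contact_force: [-0.5, 0.2, -2.7]
gripper_width: 26.1
```

Call:
apply_moves:
  targets: "10 0 0 0 1;20 0 0 0 1;30 0 0 0 1;35 0 0 0 1;35 0 0 0 1;35 0 0 0 1"

```text
clock: 14.28
position: [627.8, -91.8, 169.0]
ee_rot: [-0.687, -0.165, 0.688, -0.165]
contact_force: [-0.5, 0.3, -1.6]
gripper_width: 26.1
```

```bash
python3 go.py 629,-91,140,-153
python3 - <<'E'
from h import *
for n,(x,y) in (("side",(180,60)),("top",(260,60)),):
    d=get_image(n); cv2.imwrite(f"pics/{n}8.png",cv2.resize(d["img"][y:y+200,x:x+240,::-1],None,fx=2.9,fy=2.9))
d=get_image("wrist"); cv2.imwrite("pics/wrist8.png",d["img"][:,:,::-1])
E
```

```text
t 14.28 pos [627.8 -91.8 169. ] yaw(z) -153.05 tiltx [-0.001 -0.    -1.   ] F [-0.5  0.3 -1.6] w 26.1 j [ 0.11  0.45 -0.05  0.   -1.07  0.36]
629,-91,140,-153 -> shift [29.  -0.1 -1.5] spin(for yaw) [np.float64(-0.1), np.float64(-180.1), np.float64(179.9)]
```

View pics/side8.png

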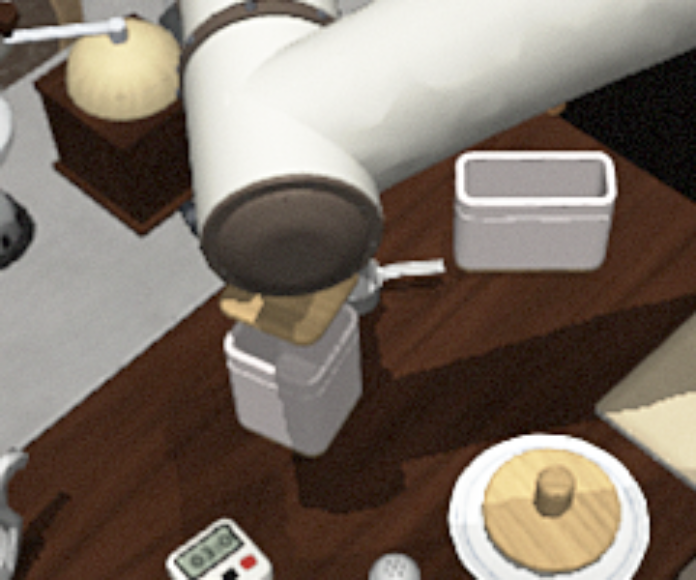

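View pics/top8.png

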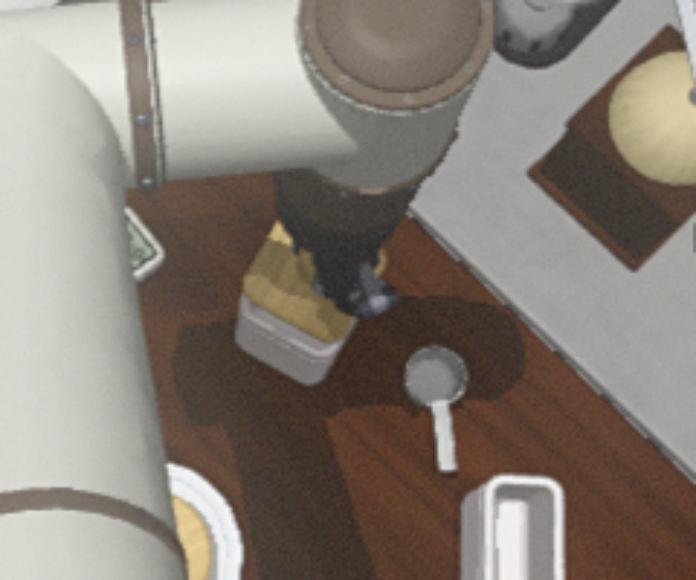

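View pics/wrist8.png

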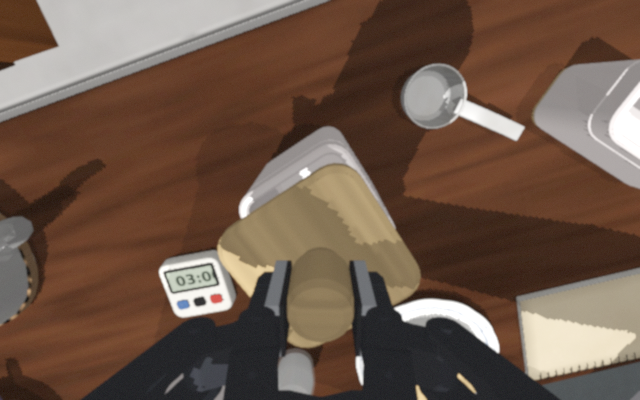

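```bash
cat > edge.py <<'E'
from h import *
def line_edges(d,mask,z,rngs):
    pass
def woodlo(im):
    h=cv2.cvtColor(im,cv2.COLOR_RGB2HSV); return (h[...,0]>14)&(h[...,0]<30)&(h[...,1]>60)&(h[...,2]>85)
E
python3 - <<'E'
from edge import *
d=get_image("wrist"); im=d["img"]
m=cv2.morphologyEx(woodlo(im).astype(np.uint8),cv2.MORPH_OPEN,np.ones((3,3))); m=cv2.morphologyEx(m,cv2.MORPH_CLOSE,np.ones((7,7)))
b=max(blobs(m,3000),key=lambda b:len(b) if 200<b[:,0].mean()<450 else 0)
o=im.copy(); cv2.polylines(o,[b],1,(0,0,255),1)
def fit(sel,z):
    p=plane(d,b[sel],z).astype(np.float32); v=cv2.fitLine(p,cv2.DIST_HUBER,0,.01,.01).ravel(); a=np.degrees(np.arctan2(v[1],v[0])); return a%180,v[2:],v[:2],len(p)
z=159.2
A=fit((b[:,0]>240)&(b[:,0]<325)&(b[:,1]<245),z); B=fit((b[:,0]>370)&(b[:,1]>195)&(b[:,1]<250),z)
for n,f in (("upper",A),("right",B)):
    nrm=np.array([-f[2][1],f[2][0]]); print(n,"ang",round(f[0],1),"n",f[3],"dist TCP",round(float(nrm@(np.array([627.8,-91.8])-f[1])),1),"dist can",round(float(nrm@(np.array([629,-90.8])-f[1])),1))
cv2.imwrite("pics/e8.png",cv2.resize(o[100:380,180:500,::-1],None,fx=2,fy=2))
E
```

```text
upper ang 60.1 n 85 dist TCP 41.9 dist can 41.4
right ang 151.9 n 55 dist TCP 40.3 dist can 41.8
```

View pics/e8.png

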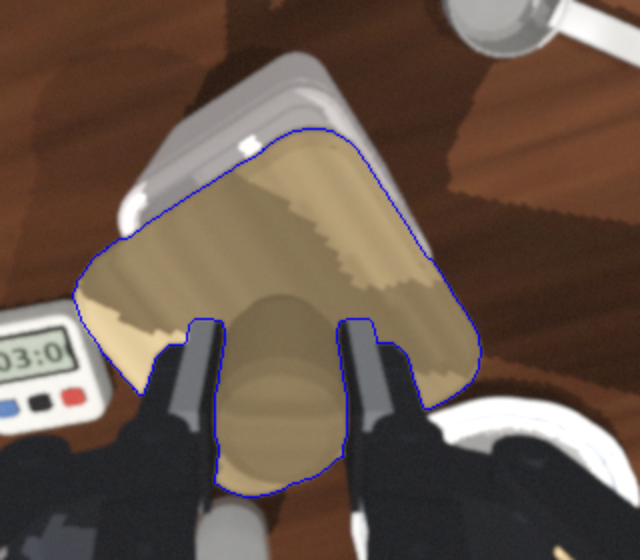

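Call:
apply_moves:
  targets: "6 0 -1 0 1;14 0 -1 0 1;21 0 -1 0 1;27 0 -1 0 1;31 0 -1 0 1;34 0 -1 0 1;36 0 -1 0 1;38 0 -1 0 1;39 0 -1 0 1;39 0 -1 0 1"

```text
clock: 15.32
position: [629.3, -90.6, 130.2]
ee_rot: [-0.688, -0.165, 0.688, -0.165]
contact_force: [0.0, -0.3, -1.8]
gripper_width: 25.9
```

Call:
apply_moves:
  targets: "1 0 0 0 1;2 0 0 0 1;3 0 0 0 1;3 0 0 0 1"

```text
clock: 15.65
position: [629.2, -90.6, 127.2]
ee_rot: [-0.688, -0.165, 0.688, -0.165]
contact_force: [-0.4, -0.8, -1.6]
gripper_width: 25.9
```

Entering freely without contact; continue gently.

Call:
apply_moves:
  targets: "0.5 0 0 0 1;1 0 0 0 1;1.5 0 0 0 1;1.5 0 0 0 1"

```text
clock: 15.98
position: [629.3, -90.6, 125.7]
ee_rot: [-0.688, -0.165, 0.688, -0.165]
contact_force: [0.1, -0.4, -1.6]
gripper_width: 25.8
```

Call:
apply_moves:
  targets: "0.5 0 0 0 1;1 0 0 0 1;1 0 0 0 1"

```text
clock: 16.23
position: [629.4, -90.6, 124.9]
ee_rot: [0.688, 0.165, -0.688, 0.165]
contact_force: [-0.2, -0.5, -1.4]
gripper_width: 26.3
```

Call:
apply_moves:
  targets: "0.5 0 0 0 1;1 0 0 0 1;1 0 0 0 1"

```text
clock: 16.48
position: [629.4, -90.6, 124.8]
ee_rot: [0.688, 0.165, -0.687, 0.165]
contact_force: [-2.4, 0.8, 4.3]
gripper_width: 26.0
```

Call:
apply_moves:
  targets: "0.5 0 0 0 1;0.5 0 0 0 1"

```text
clock: 16.65
position: [629.5, -90.6, 124.8]
ee_rot: [0.688, 0.165, -0.687, 0.165]
contact_force: [-3.4, 0.8, 7.0]
gripper_width: 26.0
```

Call:
apply_moves:
  targets: "-1 0 0 0 1;-1 0 0 0 0.6;-1 0 0 0 0.2;-1 0 0 0 -0.2;-1 0 0 0 -0.6;-1 0 0 0 -1;-1 0 0 0 -1"

```text
clock: 17.23
position: [629.4, -90.6, 124.0]
ee_rot: [-0.688, -0.165, 0.688, -0.165]
contact_force: [1.1, -1.5, 0.7]
gripper_width: 80.5
```

Call:
apply_moves:
  targets: "-10 0 0 0 -1;-25 0 0 0 -1;-50 0 0 0 -1;-80 0 0 0 -1;-105 0 0 0 -1;-118 0 0 0 -1;-122 0 0 0 -1;-122 0 0 0 -1"

```text
clock: 17.9
position: [629.8, -90.5, 248.1]
ee_rot: [0.689, 0.165, -0.686, 0.165]
contact_force: [0.5, -0.0, -0.9]
gripper_width: 85.6
```

```bash
python3 go.py 631,207,247,-153
python3 - <<'E'
from h import *
for n,box in (("top",(412,215,465,295)),("side",(325,95,400,165))):
    d=get_image(n); im=d["img"]; cv2.imwrite(f"pics/{n}9.png",im[:,:,::-1])
    x0,y0,x1,y1=box; c=im[y0:y1,x0:x1]; g=cv2.cvtColor(c,cv2.COLOR_RGB2GRAY)
    out=[]
    for t in (205,220,232):
        m=(g>t).astype(np.uint8)
        for b in blobs(m,100):
            p=plane(d,b+np.array([x0,y0]),90).astype(np.float32); r=cv2.minAreaRect(p); print(n,t,np.round(r[0],1),np.round(r[1],1),round(r[2],1))
        out.append(cv2.resize(np.dstack([m*255]*3),None,fx=3,fy=3,interpolation=0))
    out.append(cv2.resize(c[:,:,::-1],None,fx=3,fy=3,interpolation=0)); cv2.imwrite(f"pics/o{n}.png",np.vstack([np.hstack(out[:2]),np.hstack(out[2:])]))
E
```

```text
t 17.9 pos [629.8 -90.5 248.1] yaw(z) -153.02 tiltx [ 0.003  0.    -1.   ] F [ 0.5 -0.  -0.9] w 85.6 j [ 0.11  0.39  0.06  0.   -1.24  0.36]
631,207,247,-153 -> shift [   1.1 -264.6 -136. ] spin(for yaw) [np.float64(-0.0), np.float64(-180.0), np.float64(180.0)]
top 205 [ 432. -246.] [ 54.2 126.1] 88.0
top 220 [ 432.1 -246.8] [ 51.7 125.8] 88.0
top 232 [ 423.6 -235.1] [12.5 80.7] 87.9
side 205 [ 432.4 -244.6] [ 56.2 127.3] 87.3
side 220 [ 431.5 -243. ] [ 53.  125.4] 87.3
side 232 [ 431.5 -243. ] [ 53.  125.4] 87.3
```

View pics/otop.png

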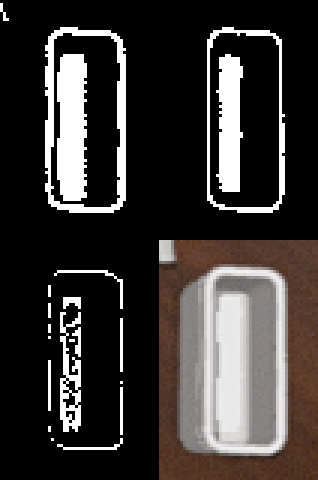

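View pics/oside.png

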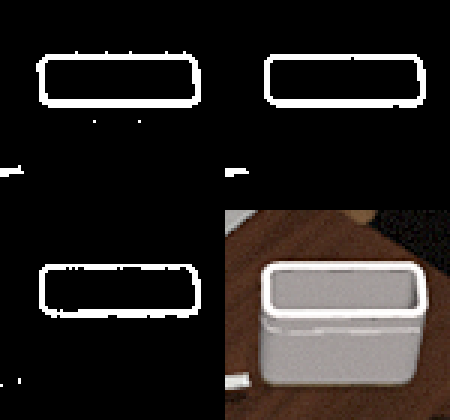

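View pics/side9.png

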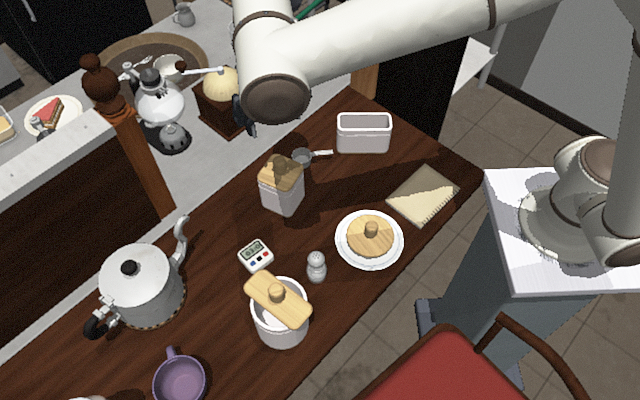

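Call:
apply_moves:
  targets: "0 -15 -8 0 -1;0 -45 -23 0 -1;0 -80 -41 0 -1;0 -115 -59 0 -1;0 -150 -77 0 -1;1 -185 -95 0 -1;1 -215 -110 0 -1;1 -240 -123 0 -1;1 -258 -133 0 -1;1 -265 -136 0 -1"

```text
clock: 18.83
position: [629.4, 210.2, 242.7]
ee_rot: [-0.686, -0.166, 0.689, -0.166]
contact_force: [-0.3, -1.1, 1.0]
gripper_width: 85.4
```

Call:
apply_moves:
  targets: "0 0 0 0 -1;0 0 0 0 -1"

```text
clock: 19.0
position: [629.8, 206.9, 243.9]
ee_rot: [-0.687, -0.165, 0.689, -0.165]
contact_force: [-0.1, -0.0, -0.8]
gripper_width: 85.4
```

```bash
python3 go.py 631,207,153,-153
python3 - <<'E'
from edge import *
d=get_image("wrist"); im=d["img"]; print([proj(d,(631,207,z)).round(0).tolist() for z in (184,144)])
m=cv2.morphologyEx(woodlo(im).astype(np.uint8),cv2.MORPH_OPEN,np.ones((3,3))); m=cv2.morphologyEx(m,cv2.MORPH_CLOSE,np.ones((7,7)))
o=im.copy()
for b in blobs(m,3000):
    cv2.polylines(o,[b],1,(0,0,255),1); r=cv2.minAreaRect(plane(d,b,144).astype(np.float32)); print(b.mean(0),r)
cv2.imwrite("pics/wrist10.png",o[:,:,::-1])
E
```

```text
t 19.0 pos [629.8 206.9 243.9] yaw(z) -153.0 tiltx [-0.002 -0.001 -1.   ] F [-0.1 -0.  -0.8] w 85.4 j [ 0.56  0.44  0.13 -0.   -1.26 -0.09]
631,207,153,-153 -> shift [90.9  0.5 -1.1] spin(for yaw) [np.float64(-0.0), np.float64(-180.0), np.float64(180.0)]
[[317.0, 229.0], [317.0, 208.0]]
[ 27.07594937 318.84050633] ((790.31103515625, 408.18267822265625), (54.391658782958984, 112.20803833007812), 10.639772415161133)
[313.849642   196.56324582] ((632.9811401367188, 204.895751953125), (56.09062957763672, 128.3611602783203), 48.3919563293457)
[577.77707006  92.12420382] ((513.9066162109375, 59.53094482421875), (71.44448852539062, 69.58001708984375), 19.651458740234375)
```

View pics/wrist10.png

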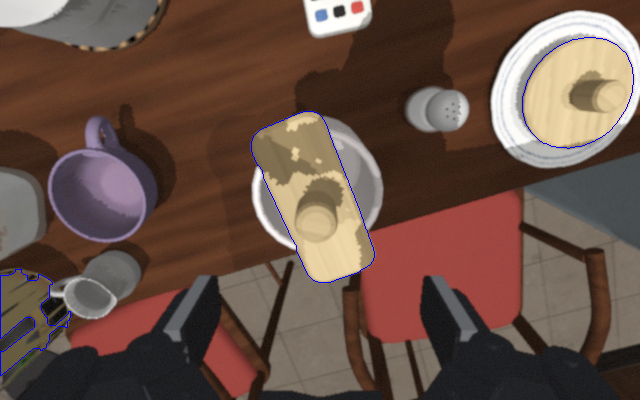

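Call:
apply_moves:
  targets: "20 1 -1 0 -1;45 1 -1 0 -1;62 1 -1 0 -1;73 1 -1 0 -1;81 1 -1 0 -1;87 1 -1 0 -1;90 1 -1 0 -1;90 1 -1 0 -1;90 1 -1 0 -1"

```text
clock: 19.8
position: [632.1, 206.9, 156.1]
ee_rot: [0.688, 0.165, -0.687, 0.165]
contact_force: [-0.5, 0.8, -0.2]
gripper_width: 85.6
```

Call:
apply_moves:
  targets: "0 0 0 0 0.2;0 0 0 0 0.6;0 0 0 0 1;0 0 0 0 1;0 0 0 0 1;0 0 0 0 1;0 0 0 0 1;0 0 0 0 1"

```text
clock: 20.47
position: [631.9, 207.0, 155.8]
ee_rot: [0.688, 0.165, -0.687, 0.165]
contact_force: [-0.9, 0.2, 2.7]
gripper_width: 25.6
```

Call:
apply_moves:
  targets: "0 0 0 0 1;-2 0 0 0 1;-6 0 0 0 1;-14 0 0 0 1;-26 0 0 0 1;-40 0 0 0 1;-50 0 0 0 1;-57 0 0 0 1;-60 0 0 0 1;-60 0 0 0 1"

```text
clock: 21.3
position: [631.8, 207.0, 216.1]
ee_rot: [0.688, 0.165, -0.687, 0.165]
contact_force: [-0.6, -0.4, -0.2]
gripper_width: 25.7
```

```bash
python3 go.py 432,-245.5,214,-114; python3 - <<'E'
from h import *
d=get_image("wrist"); cv2.imwrite("pics/wrist11.png",d["img"][:,:,::-1])
E
```

```text
t 21.3 pos [631.8 207.  216.1] yaw(z) -153.02 tiltx [ 0.001  0.001 -1.   ] F [-0.6 -0.4 -0.2] w 25.7 j [ 0.56  0.46  0.09 -0.   -1.2  -0.09]
432,-245.5,214,-114 -> shift [  2.1 312.6 383.3] spin(for yaw) [np.float64(-39.0), np.float64(-219.0), np.float64(141.0)]
```

View pics/wrist11.png

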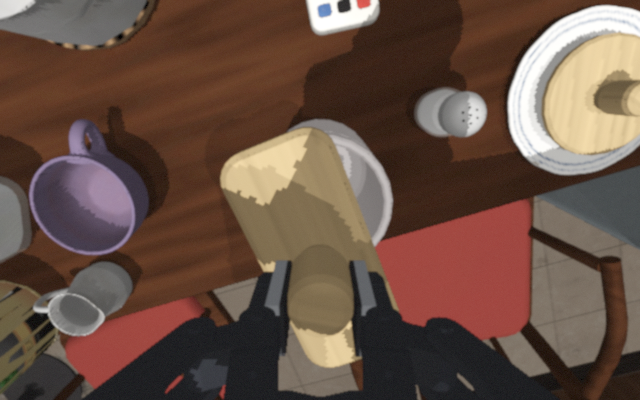

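Call:
apply_moves:
  targets: "0 8 10 0 1;0 22 27 -3 1;0 40 49 -7 1;0 60 73 -11 1;0 80 98 -15 1;0 100 123 -19 1;0 120 147 -22 1;0 138 169 -25 1;0 150 184 -27 1;0 156 191 -28 1"

```text
clock: 22.18
position: [529.7, -21.5, 214.8]
ee_rot: [-0.627, -0.326, 0.628, -0.326]
contact_force: [-0.5, 1.2, -1.7]
gripper_width: 25.7
```

```bash
python3 go.py 432,-245.5,210,-114
```

```text
t 22.18 pos [529.7 -21.5 214.8] yaw(z) -125.07 tiltx [-0.002 -0.    -1.   ] F [-0.5  1.2 -1.7] w 25.7 j [ 0.27  0.24 -0.25 -0.   -1.09  0.69]
432,-245.5,210,-114 -> shift [  4.8  48.8 239.5] spin(for yaw) [np.float64(-11.1), np.float64(-191.1), np.float64(168.9)]
```

Call:
apply_moves:
  targets: "0 2 12 -1 1;0 6 34 -3 1;1 12 62 -5 1;2 19 94 -7 1;3 26 126 -9 1;4 32 158 -10 1;5 38 188 -11 1;5 44 214 -11 1;5 48 232 -11 1;5 49 239 -11 1"

```text
clock: 23.02
position: [432.9, -244.6, 209.6]
ee_rot: [-0.593, -0.385, 0.594, -0.384]
contact_force: [0.9, 0.1, -1.0]
gripper_width: 25.9
```

Call:
apply_moves:
  targets: "15 0 0 0 1;30 0 0 0 1;45 0 0 0 1;55 0 0 0 1;58 0 0 0 1;58 0 0 0 1"

```text
clock: 23.52
position: [434.2, -242.3, 151.3]
ee_rot: [-0.592, -0.386, 0.594, -0.384]
contact_force: [0.0, -0.0, -1.1]
gripper_width: 25.7
```

```bash
python3 go.py 432,-245.5,112,-114; python3 - <<'E'
from edge import *
d=get_image("wrist"); im=d["img"]
m=cv2.morphologyEx(woodlo(im).astype(np.uint8),cv2.MORPH_OPEN,np.ones((3,3))); m=cv2.morphologyEx(m,cv2.MORPH_CLOSE,np.ones((5,5)))
o=im.copy(); cs=blobs(m,1500)
for b in cs: cv2.polylines(o,[b],1,(0,0,255),1)
cv2.imwrite("pics/wrist12.png",o[:,:,::-1])
d=get_image("side"); cv2.imwrite("pics/side12.png",cv2.resize(d["img"][50:220,280:460,::-1],None,fx=3,fy=3))
E
```

```text
t 23.52 pos [ 434.2 -242.3  151.3] yaw(z) -114.01 tiltx [-0.003  0.001 -1.   ] F [ 0.  -0.  -1.1] w 25.7 j [-0.18  0.25 -0.41 -0.   -0.91  1.33]
432,-245.5,112,-114 -> shift [39.3 -0.7  3.8] spin(for yaw) [np.float64(-0.0), np.float64(-180.0), np.float64(180.0)]
```

View pics/wrist12.png

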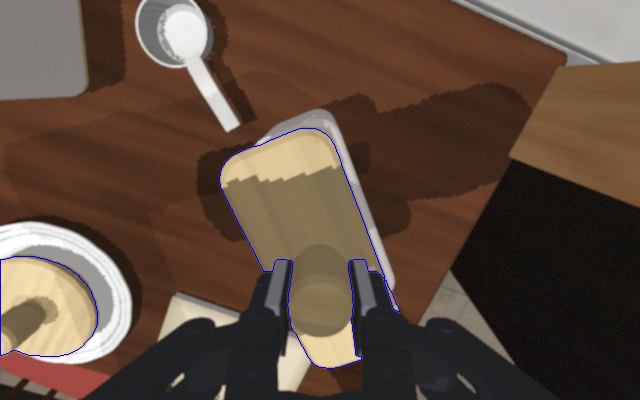

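View pics/side12.png

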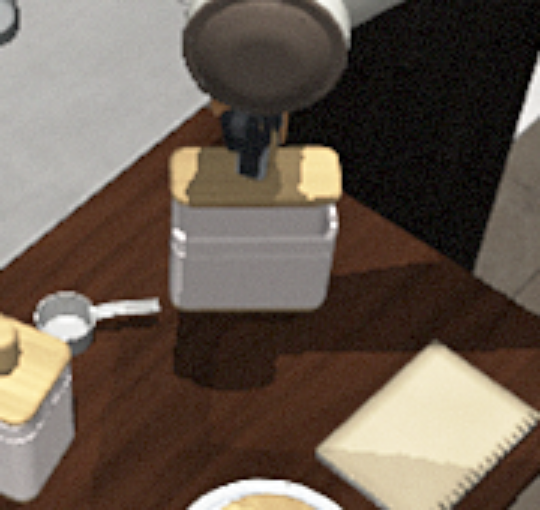

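```bash
python3 - <<'E'
from edge import *
z=139.4; T=np.array([434.2,-242.3])
d=get_image("wrist"); im=d["img"]
m=cv2.morphologyEx(woodlo(im).astype(np.uint8),cv2.MORPH_OPEN,np.ones((3,3))); m=cv2.morphologyEx(m,cv2.MORPH_CLOSE,np.ones((5,5)))
b=[q for q in blobs(m,1500) if 200<q[:,0].mean()<450][0]
for n,s in (("left",(b[:,0]<262)&(b[:,1]>195)&(b[:,1]<265)),("right",(b[:,0]>335)&(b[:,1]>175)&(b[:,1]<250)),("top",(b[:,0]>255)&(b[:,0]<305)&(b[:,1]<155))):
    p=plane(d,b[s],z).astype(np.float32); v=cv2.fitLine(p,cv2.DIST_HUBER,0,.01,.01).ravel(); nr=np.array([-v[1],v[0]])
    print(n,s.sum(),round(np.degrees(np.arctan2(v[1],v[0])),1),"dist to TCP",round(float(nr@(T-v[2:])),1))
d=get_image("side"); im=d["img"]
m=woodlo(im); m[:,:300]=0; m[:94]=0;m[125:]=0
m=cv2.morphologyEx(m.astype(np.uint8),cv2.MORPH_CLOSE,np.ones((7,7)))
for b in blobs(m,200):
    r=cv2.minAreaRect(plane(d,b,z).astype(np.float32)); print("side",b.min(0),b.max(0),r)
E
```

```text
left 69 -1.8 dist to TCP -26.1
right 74 -2.5 dist to TCP 28.8
top 49 87.4 dist to TCP 66.0
side [336  94] [393 118] ((435.4100646972656, -245.7610626220703), (73.83528900146484, 129.18336486816406), 87.30988311767578)
```

```bash
python3 go.py 431,-244.8,112,-114
```

```text
t 23.72 pos [ 435.7 -242.7  153.1] yaw(z) -114.0 tiltx [ 0.002 -0.    -1.   ] F [ 0.3  0.1 -1.2] w 25.6 j [-0.18  0.25 -0.41  0.   -0.91  1.33]
431,-244.8,112,-114 -> shift [41.1 -3.5  3.8] spin(for yaw) [np.float64(-0.0), np.float64(-180.0), np.float64(180.0)]
```

Call:
apply_moves:
  targets: "0 -2 3 0 1;4 -3 3 0 1;9 -3 3 0 1;14 -3 3 0 1;18 -3 3 0 1;21 -3 3 0 1;23 -3 3 0 1;23 -3 3 0 1;23 -3 3 0 1"

```text
clock: 24.47
position: [431.3, -244.2, 129.2]
ee_rot: [-0.593, -0.385, 0.593, -0.385]
contact_force: [0.0, -0.5, -0.7]
gripper_width: 25.6
```

```bash
python3 go.py 432,-244.6,112,-114;  python3 - <<'E'
from h import *
d=get_image("side"); cv2.imwrite("pics/side13.png",cv2.resize(d["img"][70:200,290:450,::-1],None,fx=4,fy=4))
d=get_image("top"); cv2.imwrite("pics/top13.png",cv2.resize(d["img"][190:310,370:510,::-1],None,fx=4,fy=4))
E
```

```text
t 24.47 pos [ 431.3 -244.2  129.2] yaw(z) -114.01 tiltx [-0. -0. -1.] F [ 0.  -0.5 -0.7] w 25.6 j [-0.19  0.27 -0.45  0.   -0.85  1.34]
432,-244.6,112,-114 -> shift [17.2  0.8  0. ] spin(for yaw) [np.float64(-0.0), np.float64(-180.0), np.float64(180.0)]
```

View pics/side13.png

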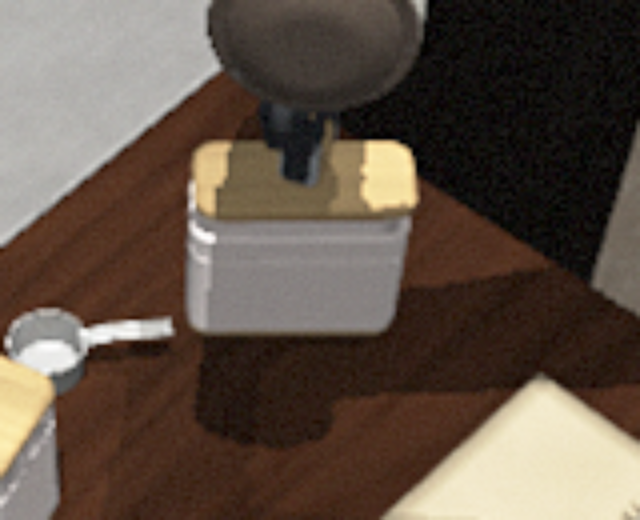

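View pics/top13.png

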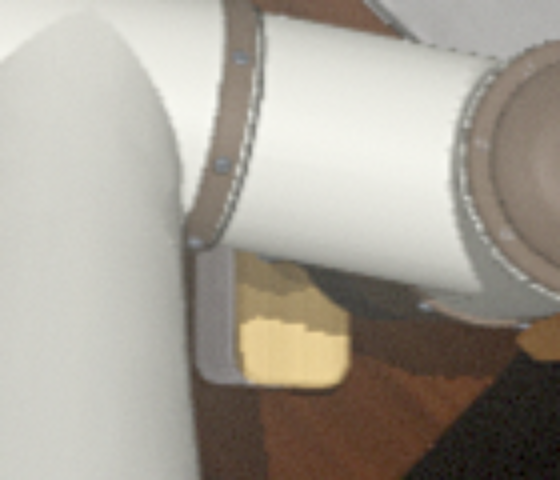

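```bash
python3 - <<'E'
from edge import *
z=129.2-21.9+10
d=get_image("side"); im=d["img"]
m=woodlo(im); m[:,:325]=0; m[:104]=0;m[127:]=0;m[:,400:]=0
b=max(blobs(m.astype(np.uint8),50),key=len)
u=[b[:,0].min(),b[:,0].max()]
for v in (111,116,120):
    row=np.where(m[v])[0]; print(v,row.min(),row.max(),plane(d,[[row.min()-.5,v],[row.max()+.5,v]],z).round(1).tolist())
for c in (350,365,385):
    col=np.where(m[:,c])[0]; print(c,col.min(),col.max(),plane(d,[[c,col.min()-.5],[c,col.max()+.5]],z).round(1).tolist())
E
python3 go.py 432,-244.6,112,-114
```

```text
111 338 393 [[495.3, -253.3], [366.2, -247.3]]
116 338 394 [[496.3, -237.9], [365.8, -231.8]]
120 339 393 [[494.8, -225.6], [369.6, -219.8]]
350 106 124 [[465.2, -269.2], [469.6, -210.9]]
365 116 124 [[433.2, -236.5], [435.7, -209.3]]
385 105 124 [[383.4, -268.5], [390.5, -207.2]]
t 24.62 pos [ 431.4 -244.2  129.5] yaw(z) -114.02 tiltx [ 0.001 -0.    -1.   ] F [ 0.2 -0.2 -1.7] w 25.9 j [-0.19  0.27 -0.45  0.   -0.85  1.34]
432,-244.6,112,-114 -> shift [17.5  0.7  0.1] spin(for yaw) [np.float64(-0.0), np.float64(-180.0), np.float64(180.0)]
```

Call:
apply_moves:
  targets: "2 1 0 0 1;4 1 0 0 1;6 1 0 0 1;8 1 0 0 1;9 1 0 0 1;10 1 0 0 1;11 1 0 0 1;11 1 0 0 1"

```text
clock: 25.28
position: [432.0, -244.6, 118.1]
ee_rot: [-0.593, -0.385, 0.593, -0.385]
contact_force: [-0.3, 0.1, -1.3]
gripper_width: 25.3
```

Call:
apply_moves:
  targets: "1 0 0 0 1;2 0 0 0 1;3 0 0 0 1;3 0 0 0 1"

```text
clock: 25.62
position: [432.0, -244.5, 115.1]
ee_rot: [-0.593, -0.385, 0.593, -0.385]
contact_force: [0.3, 0.4, -1.2]
gripper_width: 25.6
```

Call:
apply_moves:
  targets: "0.5 0 0 0 1;1 0 0 0 1;1.5 0 0 0 1;1.5 0 0 0 1"

```text
clock: 25.95
position: [432.1, -244.6, 113.7]
ee_rot: [-0.593, -0.385, 0.593, -0.385]
contact_force: [-1.0, 0.2, -1.2]
gripper_width: 25.7
```

Call:
apply_moves:
  targets: "0.5 0 0 0 1;1 0 0 0 1;1 0 0 0 1"

```text
clock: 26.2
position: [432.1, -244.6, 112.7]
ee_rot: [-0.593, -0.385, 0.593, -0.385]
contact_force: [-0.3, 0.2, -1.6]
gripper_width: 25.9
```

Call:
apply_moves:
  targets: "0.5 0 0 0 1;1 0 0 0 1;1 0 0 0 1"

```text
clock: 26.45
position: [432.2, -244.6, 112.0]
ee_rot: [0.593, 0.385, -0.593, 0.385]
contact_force: [-1.3, -0.0, -0.0]
gripper_width: 25.5
```

Call:
apply_moves:
  targets: "0.5 0 0 0 1;0.5 0 0 0 1"

```text
clock: 26.62
position: [432.2, -244.6, 111.9]
ee_rot: [-0.593, -0.385, 0.593, -0.385]
contact_force: [-2.1, 1.2, 5.1]
gripper_width: 25.4
```

Call:
apply_moves:
  targets: "-0.5 0 0 0 1;-0.5 0 0 0 0.6;-0.5 0 0 0 0.2;-0.5 0 0 0 -0.2;-0.5 0 0 0 -0.6;-0.5 0 0 0 -1;-0.5 0 0 0 -1"

```text
clock: 27.2
position: [432.1, -244.6, 111.7]
ee_rot: [-0.593, -0.385, 0.593, -0.385]
contact_force: [-0.1, 0.5, -0.5]
gripper_width: 80.7
```

Call:
apply_moves:
  targets: "-10 0 0 0 -1;-25 0 0 0 -1;-50 0 0 0 -1;-75 0 0 0 -1;-90 0 0 0 -1;-98 0 0 0 -1;-100 0 0 0 -1;-100 0 0 0 -1"

```text
clock: 27.87
position: [432.0, -244.5, 211.6]
ee_rot: [0.593, 0.385, -0.593, 0.385]
contact_force: [-0.2, -0.5, 0.1]
gripper_width: 85.3
```

```bash
python3 - <<'E'
from h import *
for n,box in (("top",(190,125,265,200)),("side",(240,265,320,360))):
    d=get_image(n); im=d["img"]; cv2.imwrite(f"pics/{n}14.png",im[:,:,::-1])
    x0,y0,x1,y1=box; c=im[y0:y1,x0:x1]; g=cv2.cvtColor(c,cv2.COLOR_RGB2GRAY); out=[]
    for t in (205,220,232):
        m=(g>t).astype(np.uint8)
        for b in blobs(m,100):
            p=plane(d,b+np.array([x0,y0]),120).astype(np.float32); h=cv2.convexHull(p); r=cv2.fitEllipse(p); e=cv2.minEnclosingCircle(p); print(n,t,np.round(r[0],1),np.round(r[1],1),np.round(e[0],1),round(e[1],1))
        out.append(cv2.resize(np.dstack([m*255]*3),None,fx=3,fy=3,interpolation=0))
    out.append(cv2.resize(c[:,:,::-1],None,fx=3,fy=3,interpolation=0)); cv2.imwrite(f"pics/r{n}.png",np.vstack([np.hstack(out[:2]),np.hstack(out[2:])]))
    m=cv2.morphologyEx(wood(im).astype(np.uint8),cv2.MORPH_CLOSE,np.ones((5,5)))
    for b in blobs(m,500):
        c=b.mean(0); p=plane(d,b,35).astype(np.float32)
        for z,zz in ((35,'r'),(115,'s'),(100,'o')):
            p=plane(d,b,z).astype(np.float32); r=cv2.minAreaRect(p)
            if r[0][0]<750 and abs(r[0][1])<350: print("  wood",c.round(),zz,np.round(r[0],1),np.round(r[1],1),round(r[2],1))
E
python3 go.py 441,28,215,-113
```

```text
top 205 [631.2 205.7] [ 99.6 100.2] [631.1 205.6] 51.0
top 220 [631.5 205.9] [99.  99.4] [631.3 205.7] 50.9
top 232 [631.6 205.8] [97.2 98.5] [631.6 205.9] 50.2
  wood [440. 269.] r [ 405.5 -260.8] [56.4 74.2] 88.0
  wood [440. 269.] s [ 401.8 -240.1] [51.8 68.2] 88.0
  wood [440. 269.] o [ 402.5 -244. ] [52.7 69.4] 88.0
  wood [310. 251.] r [440.7  26.1] [99.7 99. ] 63.9
  wood [310. 251.] s [434.2  23.5] [91.6 91. ] 63.9
  wood [310. 251.] o [435.4  24. ] [93.1 92.5] 63.9
  wood [364. 153.] r [672.1 -94.4] [ 67.8 110.8] 10.8
  wood [364. 153.] s [646.9 -87.2] [ 62.3 101.8] 10.8
  wood [364. 153.] o [651.6 -88.5] [ 63.3 103.5] 10.8
side 205 [631.3 207.8] [101.6 102.6] [631.7 207.7] 52.3
side 220 [631.3 207.7] [101.2 102.4] [631.1 207.7] 52.0
side 232 [631.2 207.6] [100.8 102.1] [631.  207.5] 51.8
  wood [370. 235.] r [442.1  30.5] [100.2 100.9] 87.4
  wood [370. 235.] s [452.9  74.3] [91.6 92.3] 87.4
  wood [370. 235.] o [450.9  66.1] [93.2 93.9] 87.4
  wood [280. 172.] r [ 634.2 -146.5] [89.3 89.4] 60.6
  wood [280. 172.] s [628.6 -87.6] [81.6 81.7] 60.6
  wood [280. 172.] o [629.7 -98.6] [83.1 83.2] 60.6
t 27.97 pos [ 431.4 -244.3  210.5] yaw(z) -114.04 tiltx [-0.002  0.001 -1.   ] F [0.8 1.5 0.9] w 85.4 j [-0.19  0.18 -0.33 -0.   -1.06  1.34]
441,28,215,-113 -> shift [  -4.5 -102.1 -252.6] spin(for yaw) [np.float64(-1.0), np.float64(-181.0), np.float64(179.0)]
```

View pics/rtop.png

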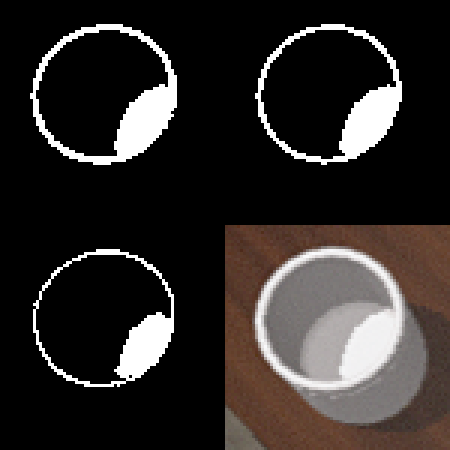

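View pics/side14.png

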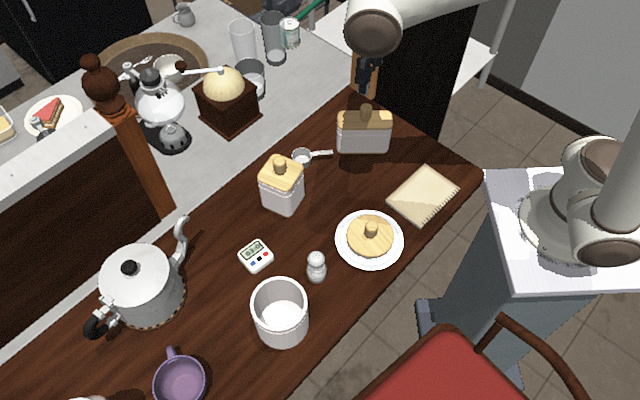

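View pics/top14.png

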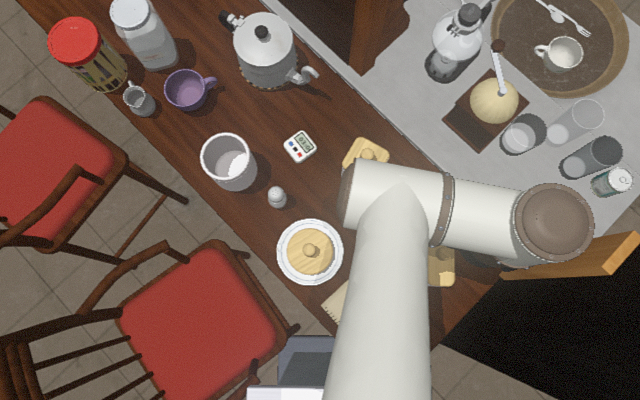

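Call:
apply_moves:
  targets: "-2 -5 -13 0 -1;-4 -15 -38 0 -1;-4 -28 -70 0 -1;-4 -41 -103 0 -1;-4 -54 -134 0 -1;-4 -67 -165 0 -1;-4 -80 -195 0 -1;-4 -91 -225 0 -1;-4 -99 -245 0 -1;-4 -102 -252 0 -1"

```text
clock: 28.8
position: [441.1, 29.3, 214.7]
ee_rot: [-0.592, -0.386, 0.593, -0.386]
contact_force: [0.2, -0.5, 0.6]
gripper_width: 85.1
```

Call:
apply_moves:
  targets: "0 0 0 0 -1;0 0 0 0 -1"

```text
clock: 28.97
position: [441.1, 26.8, 215.0]
ee_rot: [-0.592, -0.385, 0.594, -0.385]
contact_force: [0.1, 0.4, 0.6]
gripper_width: 85.8
```

```bash
python3 go.py 441.2,28,44
```

```text
t 28.97 pos [441.1  26.8 215. ] yaw(z) -113.99 tiltx [-0.002 -0.001 -1.   ] F [0.1 0.4 0.6] w 85.8 j [ 0.43  0.08 -0.44 -0.   -1.05  0.72]
441.2,28,44 -> shift [171.   -0.4  -1.1] spin(for yaw)
```

Call:
apply_moves:
  targets: "25 0 -1 0 -1;60 0 -1 0 -1;95 0 -1 0 -1;125 0 -1 0 -1;145 0 -1 0 -1;157 0 -1 0 -1;165 0 -1 0 -1;169 0 -1 0 -1;170 0 -1 0 -1;170 0 -1 0 -1"

```text
clock: 29.8
position: [442.4, 27.7, 46.2]
ee_rot: [0.593, 0.385, -0.593, 0.385]
contact_force: [-0.4, -0.1, 0.0]
gripper_width: 85.3
```

Call:
apply_moves:
  targets: "0 0 0 0 0.2;0 0 0 0 0.6;0 0 0 0 1;0 0 0 0 1;0 0 0 0 1;0 0 0 0 1;0 0 0 0 1;0 0 0 0 1"

```text
clock: 30.47
position: [442.3, 28.3, 46.5]
ee_rot: [0.593, 0.385, -0.593, 0.385]
contact_force: [-2.0, -0.1, 4.9]
gripper_width: 25.6
```

Call:
apply_moves:
  targets: "0 0 0 0 1;-2 0 0 0 1;-6 0 0 0 1;-14 0 0 0 1;-30 0 0 0 1;-55 0 0 0 1;-85 0 0 0 1;-115 0 0 0 1;-140 0 0 0 1;-150 0 0 0 1"

```text
clock: 31.3
position: [443.5, 28.4, 200.2]
ee_rot: [0.596, 0.384, -0.59, 0.386]
contact_force: [0.4, 0.4, -2.0]
gripper_width: 25.9
```

```bash
python3 go.py 631.4,206.8,205,-114
```

```text
t 31.3 pos [443.5  28.4 200.2] yaw(z) -113.98 tiltx [ 0.007  0.002 -1.   ] F [ 0.4  0.4 -2. ] w 25.9 j [ 0.43  0.1  -0.46  0.   -1.    0.72]
631.4,206.8,205,-114 -> shift [  -4.8   99.1 -239.3] spin(for yaw) [np.float64(0.0), np.float64(-180.0), np.float64(180.0)]
```

Call:
apply_moves:
  targets: "0 5 -12 0 1;-2 14 -33 0 1;-5 26 -62 0 1;-5 39 -94 0 1;-5 52 -126 0 1;-5 65 -157 0 1;-5 78 -188 0 1;-5 88 -214 0 1;-5 96 -232 0 1;-5 99 -239 0 1"

```text
clock: 32.13
position: [631.1, 208.3, 198.2]
ee_rot: [-0.592, -0.385, 0.594, -0.385]
contact_force: [-0.1, 0.1, -1.8]
gripper_width: 25.5
```

Call:
apply_moves:
  targets: "10 0 0 0 1;20 0 0 0 1;25 0 0 0 1;25 0 0 0 1;25 0 0 0 1;25 0 0 0 1"

```text
clock: 32.63
position: [629.5, 205.6, 176.5]
ee_rot: [0.593, 0.385, -0.593, 0.385]
contact_force: [-0.0, 0.4, -1.5]
gripper_width: 25.3
```

```bash
python3 go.py 631.4,206.8,160; python3 - <<'E'
from edge import *
s=status.read_state(); z=s["position"][2]-21.4+10
d=get_image("wrist"); im=d["img"]
m=cv2.morphologyEx(woodlo(im).astype(np.uint8),cv2.MORPH_OPEN,np.ones((3,3))); m=cv2.morphologyEx(m,cv2.MORPH_CLOSE,np.ones((5,5)))
o=im.copy(); b=max([q for q in blobs(m,1500) if 200<q[:,0].mean()<450],key=len); cv2.polylines(o,[b],1,(0,0,255),1)
cv2.imwrite("pics/wrist15.png",o[:,:,::-1])
for lim in (210,225,240):
    p=plane(d,b[b[:,1]<lim],z)
    A=np.c_[2*p,np.ones(len(p))]; x=np.linalg.lstsq(A,(p**2).sum(1),rcond=None)[0]; print(lim,x[:2].round(1),np.sqrt(x[2]+x[0]**2+x[1]**2).round(1))
E
python3 go.py
```

```text
t 32.63 pos [629.5 205.6 176.5] yaw(z) -114.04 tiltx [ 0.001  0.    -1.   ] F [-0.   0.4 -1.5] w 25.3 j [ 0.56  0.49  0.03  0.   -1.11  0.59]
631.4,206.8,160 -> shift [16.5  1.2 -1.9] spin(for yaw) 
210 [632.2 203. ] 49.9
225 [632.  203.2] 50.1
240 [631.9 203.3] 50.2
t 32.68 pos [629.7 205.7 176.8] yaw(z) -114.04 tiltx [ 0.001  0.001 -1.   ] F [-0.5  0.3 -1.1] w 25.3 j [ 0.56  0.49  0.03  0.   -1.11  0.59]
```

View pics/wrist15.png

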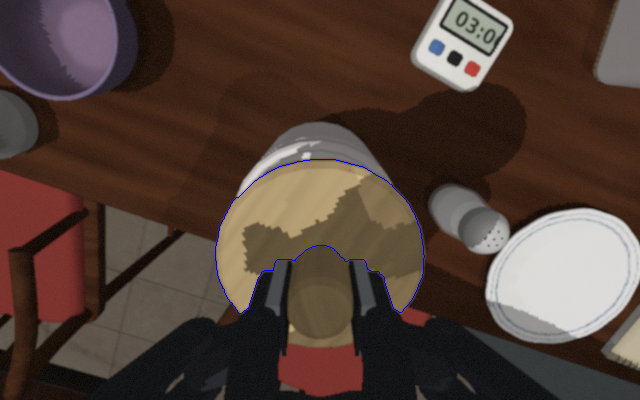

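Call:
apply_moves:
  targets: "4 1 -2 0 1;9 1 -2 0 1;14 1 -2 0 1;19 1 -2 0 1;23 1 -2 0 1;26 1 -2 0 1;28 1 -2 0 1;29 1 -2 0 1;29 1 -2 0 1"

```text
clock: 33.43
position: [631.3, 207.4, 146.5]
ee_rot: [-0.593, -0.385, 0.593, -0.385]
contact_force: [-0.3, -0.5, -1.6]
gripper_width: 25.4
```

Call:
apply_moves:
  targets: "1 0 0 0 1;2 0 0 0 1;3 0 0 0 1;3 0 0 0 1"

```text
clock: 33.77
position: [631.3, 207.4, 143.7]
ee_rot: [-0.593, -0.385, 0.593, -0.385]
contact_force: [0.3, 0.6, -1.4]
gripper_width: 25.5
```

Call:
apply_moves:
  targets: "0.5 0 0 0 1;1 0 0 0 1;1.5 0 0 0 1;1.5 0 0 0 1"

```text
clock: 34.1
position: [631.3, 207.4, 142.2]
ee_rot: [-0.593, -0.385, 0.593, -0.385]
contact_force: [-0.1, -0.9, -1.5]
gripper_width: 25.9
```

Call:
apply_moves:
  targets: "0.5 0 0 0 1;1 0 0 0 1;1 0 0 0 1"

```text
clock: 34.35
position: [631.5, 207.4, 141.8]
ee_rot: [0.593, 0.385, -0.593, 0.385]
contact_force: [-0.2, -0.8, 0.3]
gripper_width: 25.3
```

Call:
apply_moves:
  targets: "0.5 0 0 0 1;0.5 0 0 0 1"

```text
clock: 34.52
position: [631.6, 207.4, 141.7]
ee_rot: [0.593, 0.385, -0.593, 0.385]
contact_force: [-1.4, -0.8, 3.5]
gripper_width: 25.4
```

Contact at the expected home height. Release and retreat clear of the views.

Call:
apply_moves:
  targets: "0 0 0 0 1;-0.3 0 0 0 0.6;-0.3 0 0 0 0.2;-0.3 0 0 0 -0.2;-0.3 0 0 0 -0.6;-0.3 0 0 0 -1;-0.3 0 0 0 -1"

```text
clock: 35.1
position: [631.4, 207.5, 140.8]
ee_rot: [-0.593, -0.385, 0.593, -0.385]
contact_force: [0.5, 0.4, 0.9]
gripper_width: 80.6
```

Call:
apply_moves:
  targets: "-10 0 0 0 -1;-25 0 0 0 -1;-50 0 0 0 -1;-80 0 0 0 -1;-105 0 0 0 -1;-115 0 0 0 -1;-120 0 0 0 -1;-120 0 0 0 -1"

```text
clock: 35.77
position: [631.5, 207.6, 262.3]
ee_rot: [0.594, 0.385, -0.592, 0.385]
contact_force: [1.0, 0.3, -1.2]
gripper_width: 85.7
```

```bash
python3 go.py 330,460,260
```

```text
t 35.77 pos [631.5 207.6 262.3] yaw(z) -114.03 tiltx [ 0.002  0.001 -1.   ] F [ 1.   0.3 -1.2] w 85.7 j [ 0.56  0.44  0.16 -0.   -1.3   0.59]
330,460,260 -> shift [   2.3 -378.2 -107.8] spin(for yaw)
```

Call:
apply_moves:
  targets: "0 -20 -6 0 -1;0 -60 -17 0 -1;0 -100 -29 0 -1;0 -140 -40 0 -1;0 -180 -51 0 -1;0 -220 -63 0 -1;0 -260 -74 0 -1;0 -300 -86 0 -1;0 -340 -97 0 -1;0 -370 -105 0 -1"

```text
clock: 36.6
position: [333.2, 454.7, 259.1]
ee_rot: [-0.592, -0.385, 0.594, -0.386]
contact_force: [1.2, 0.1, -0.3]
gripper_width: 85.2
```

Call:
apply_moves:
  targets: "0 0 0 0 -1;0 0 0 0 -1;0 0 0 0 -1;0 0 0 0 -1"

```text
clock: 36.93
position: [336.7, 453.0, 260.2]
ee_rot: [-0.593, -0.384, 0.594, -0.385]
contact_force: [0.9, -0.3, 0.2]
gripper_width: 85.3
```

```bash
python3 - <<'E'
from h import *
for n in ("top","side"):
    d=get_image(n); im=d["img"]; cv2.imwrite(f"pics/{n}16.png",im[:,:,::-1])
    m=cv2.morphologyEx(wood(im).astype(np.uint8),cv2.MORPH_CLOSE,np.ones((5,5)))
    for b in blobs(m,500):
        c=b.mean(0)
        for z,zz,e in ((130,'r',(631.4,206.8)),(115,'s',(629,-90.8)),(100,'o',(432,-245.4))):
            r=cv2.minAreaRect(plane(d,b,z).astype(np.float32))
            if np.hypot(r[0][0]-e[0],r[0][1]-e[1])<25: print(n,zz,np.round(r[0],1),np.round(r[1],1),round(r[2],1),"can",e)
x=cv2.imread("pics/top16.png");y=cv2.imread("pics/side16.png")
cv2.imwrite("pics/t16c.png",cv2.resize(x[110:300,185:485],None,fx=2.6,fy=2.6)); cv2.imwrite("pics/s16c.png",cv2.resize(y[85:365,230:470],None,fx=2.1,fy=2.1))
E
```

```text
top o [ 431.9 -244.5] [ 55.8 128.9] 88.0 can (432, -245.4)
top s [627.7 -90.6] [82.2 81.6] 60.0 can (629, -90.8)
top r [630.  206.5] [103.4 104. ] 15.3 can (631.4, 206.8)
side r [630.6 208.7] [102.8 103.5] 44.1 can (631.4, 206.8)
side s [628.5 -87.5] [81.6 81.5] 60.6 can (629, -90.8)
side o [ 432.5 -252.1] [ 80.2 129.4] 89.2 can (432, -245.4)
```

View pics/t16c.png

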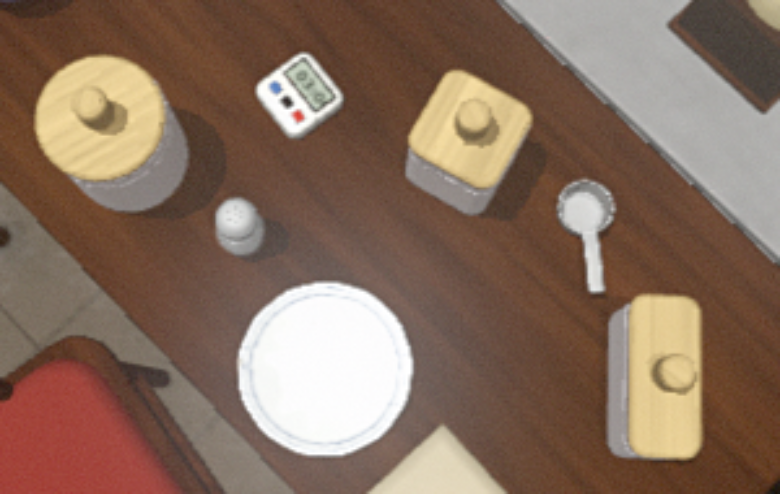

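View pics/s16c.png

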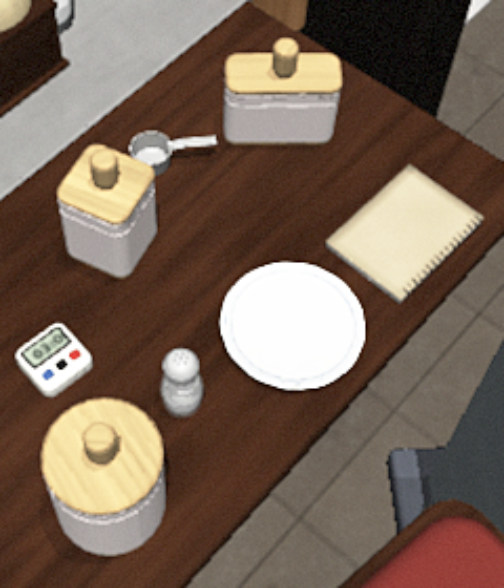

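```bash
python3 -c "
from bench import job,status
print(job.job_done()); print(status.read_state()['clock'])"
```

```text
the job is handed in; nothing more can be done
None
the job is handed in; nothing more can be done
```

All three canisters now have their own lids, and I handed the job in at about 37 s of the 96 s allowed. The round lid waited on the plate while I put the square lid on the square canister and the oblong lid on the oblong one, then it went onto the round canister.

- **Seating:** each lid slid in with no sideways force building up. Each met the rim within about 0.5 mm of the tool height predicted for fully home. Contact readings were 7 N or less on the canisters and 13 N on the plate.
- **Final pictures:** in the top view all three lids lie flat and lined up. Their centres are within about 1.5 mm of the canisters, and the angles match within 1°. The canisters, pepper shaker and coffee scoop stand where they were by eye, the plate is empty, and the arm was well clear.
- **Checks that disagreed:**
  - The side view put the square lid about 3 mm from where the top view had it, slightly more than the usual 2 mm difference between those two cameras.
  - The side-view outline of the oblong lid was unusable, because the knob merged with it.
  - I went by the contact heights for seating, since I took no separate measurement of the lid heights.

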